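Set out two stations for the next sample run

TASK

Set out the two grey mats for the next sample run; left, right, front and behind are as seen from the robot. Round the red tube block, stand the yellow vial in the ring to its left and the red vial in the ring to its right, and set the brown rubber bung the same way up on top of the block, at the middle; at the small beaker, stand the blue vial in the ring behind it and the amber dropper bottle in the ring in front of it. Leave everything upright in the centre of its place, and do not shift the white stir bar or the crumpled foil.

Things in the scene. Friction and masses are not known exactly. Their poses are not given: they have to be found in the camera images.
- block_station: Fixed flat grey mat, 200 x 200 x 3 mm, with the red tube block (96 mm along x, 56 mm along y, flat top 39.5 mm above the bench) fixed at its middle. Origin: centre of the mat's underside. Axes: +x behind (away from the robot), +y left; turned at most 0.25 rad from the world. Four white printed rings, 44 mm across, have their centres 75 mm from the origin along +x, -x, +y and -y.
- beaker_station: Fixed flat grey mat, 200 x 200 x 3 mm, with the small clear glass beaker with a little pale powder (51 x 57 mm over the rim, top 59 mm above the bench) fixed at its middle. Origin: centre of the mat's underside. Axes: +x behind (away from the robot), +y left; turned at most 0.25 rad from the world. Four white printed rings, 44 mm across, have their centres 75 mm from the origin along +x, -x, +y and -y.
- yellow_vial: small round glass vial, 22 mm across, 44 mm high, about 30 g, with a yellow screw cap (22 mm across, the top 11 mm) and contents of the same colour; upright, loose. The origin is the centre of its underside; z is up. 
- red_vial: small round glass vial, 22 mm across, 44 mm high, about 30 g, with a red screw cap (22 mm across, the top 11 mm) and contents of the same colour; upright, loose. The origin is the centre of its underside; z is up. 
- blue_vial: small round glass vial, 22 mm across, 44 mm high, about 30 g, with a blue screw cap (22 mm across, the top 11 mm) and contents of the same colour; upright, loose. The origin is the centre of its underside; z is up. 
- bung: rubber bung, a reddish brown tapered stopper, 35 mm across at its top, 32 mm high, about 40 g; standing on its narrow end, loose. The origin is the centre of its underside; z is up. 
- dropper: amber glass dropper bottle, conical, 38 mm across near the foot, 84 mm high with its round black cap (24 mm across, the top 24 mm: grip it there), about 80 g; upright, loose. The origin is the centre of its underside; z is up. 
- stir_bar: small white magnetic stir bar, 25 x 8 x 8 mm, lying loose; not part of the job. The origin is the centre of its underside.
- foil: crumpled silver foil lump, 36 x 55 x 27 mm, loose; not part of the job. The origin is the centre of its underside; z is up. 
Things that resemble listed ones, but are neither listed nor needed, are in the scene too. Several things look just like the dropper: the one meant starts farthest from the robot's base.

How it is judged (in metres and radians):
At the end, for the whole second after the job is handed in: Within 12 mm (mat x and y): yellow vial in the ring left of the tube block, red vial in the ring right of it, bung at the middle of the block top, blue vial in the ring behind the beaker, dropper bottle in the ring in front of it; all upright within 0.12 rad, at rest, released (x of yellow_vial in the frame of block_station between -0.012 and 0.012 m and y of yellow_vial in the frame of block_station between 0.063 and 0.087 m and z of yellow_vial in the frame of block_station between -0.004 and 0.009 m and angle between each of yellow_vial, red_vial, bung, blue_vial, dropper's own z axis and vertical below 0.12 rad and linear speed of each of yellow_vial, red_vial, bung, blue_vial, dropper below 0.02 m/s and x of red_vial in the frame of block_station between -0.012 and 0.012 m and y of red_vial in the frame of block_station between -0.087 and -0.063 m and z of red_vial in the frame of block_station between -0.004 and 0.009 m and x of bung in the frame of block_station between -0.012 and 0.012 m and y of bung in the frame of block_station between -0.012 and 0.012 m and z of bung in the frame of block_station between 0.0345 and 0.0475 m and x of blue_vial in the frame of beaker_station between 0.063 and 0.087 m and y of blue_vial in the frame of beaker_station between -0.012 and 0.012 m and z of blue_vial in the frame of beaker_station between -0.004 and 0.009 m and x of dropper in the frame of beaker_station between -0.087 and -0.063 m and y of dropper in the frame of beaker_station between -0.012 and 0.012 m and z of dropper in the frame of beaker_station between -0.004 and 0.009 m); the robot touches nothing.
It fails at once if the stir bar is shifted by more than 15 mm (distance of stir_bar from where it was at the start of the episode above 0.015 m).
It fails at once if the foil is shifted by more than 15 mm (distance of foil from where it was at the start of the episode above 0.015 m).
It also fails if it takes over 120 s, if anything falls off the work surface, if the arm or the gripper's body presses on something with over 40 N, if the wrist force passes 120 N, or if a joint passes its speed limit or range.

ROBOT

A 6-joint arm with a two-finger parallel gripper is mounted at the origin on a cart in front of the work surface, level with it; the furniture and walls round the work are solid. World frame = base frame: x ahead of the robot, y to its left, z up, the work surface at z = 0. Lengths are in mm, angles in rad, forces in N, time in s.
With the tool pointing down it reaches from about 250 to 725 mm from the base axis. Payload 9.7 kg.
Tool frame: the origin (TCP) lies at the very end of the fingers, on their centre line; the grasp point (between the pads) lies 19 mm behind it; z points along the fingers, y is the direction in which the jaws open and shut (so a half turn about z gives the same grasp; the last joint's range is limited). The gripper opens to 85 mm and grips with 20 to 120 N. Pads are 22 mm wide; open, the fingers measure 114 mm over their backs; the gripper's body (76 mm by 85 mm) begins 54 mm behind the grasp point. The pads swing forward as they close: fully open they stand 13 mm farther back than shut.
Start: joints at [-1.347, 0.087, 0.176, 1.66, 0, 1.571], TCP at [122.062, -536.281, 231.284] pointing down, gripper open.
Joint ranges: [-3.13, 3.13], [-0.85, 1.81], [-1.15, 1.24], [-2.2, 2.28], [-1.44, 1.52], [-3.14, 3.14]. Speed limits (rad/s): [2.22, 2.22, 2.57, 3.14, 3.14, 3.14].

INTERFACE

Orientations are given as a 3x3 rotation matrix whose columns are the frame's x, y, z axes.
In Python, from station import robot, get_image gives the robot as it stands.
- The arm moves only by the shell command python3 -m creep 'ROWS'. ROWS is JSON, a list of rows, each an object of numbers: "jaw": the finger opening in mm, from 0 to 85.4; "x", "y", "z": the shift along the world's x, y, z in units of 0.04 m (1.0 is 0.04 m); "ax", "ay", "az": the turn, a rotation vector about the world's x, y, z in units of 4 degrees (1.0 is 4 degrees). A call has 1 to 10 rows; each row shifts and turns the commanded pose from where the row before left it; what a row does not reach is not made up. A row lasts 1/10 s, in which the tool goes at most 50 mm and 8.59 degrees, less where a joint would pass 70% of its speed; a pose out of reach is approached as far as the arm can. A call with a number of a shift or a turn outside -1 to 1 is refused whole. A call with a gripper value outside its range is refused whole. The fingers move at their own pace and stop on an object; the grip force is fixed at half the most. Time passes only in rows, so rows that do not move let the fingers close. It gives the time, the measured TCP pose, the force and the opening at its end, in the units of the state.
- robot.get_obs(): the state, without advancing time (a new reading comes with each control period).
- get_image(name): name is "side" or "top" or "wrist"; returns a dict with "color" (480x640x3 uint8, red, green, blue), "mtx" (3x3 intrinsics, pixels), "origin" and "orientation" of the camera in the world; the wrist camera has in their place "mount" (4x4, takes a point from camera to tool coordinates, whose origin is the TCP and whose axes are the flange's). Camera axes: x right, y down, z forward; pixel columns grow to the right and rows downward; lengths in mm; the calibration is good to about 2 mm. The wrist camera is an equidistant fisheye: a pixel r from the principal point sees the ray r / f radians off the axis. A picture is of the moment at which its call begins: read the wrist's pose just before it. There is no depth.
- robot.job_done(): hands the job in, once; it reports no verdict.
The state is a dict: "time_s": time; "joint_pos": joint angles; "qd": joint speeds; "tau": joint torques, N m; "tool_pos": TCP position; "ee_rot": TCP orientation; "force": force on the tool from outside, world axes, zero at the start; "torque": the same for the moment, N m; "gripper_width": finger opening in mm.
Only numpy, scipy, OpenCV 4.12 (cv2) and the standard library are available. Lean on these libraries where they do the work, as an engineer would, in place of code of your own. Each camera call takes 0.05 s, during which the arm holds its last target.

## Working session

There is one attempt and no reset: what is moved stays moved. The work goes in short steps, Python scripts to look and compute and a shell command to move; the robot and the scene stay as the last step left them, time stands still between calls to the robot, and variables do not carry over. Pictures are saved under pics/ and viewed, and the job is handed in when it is done.

```bash
mkdir -p pics; ls; python3 - <<'E'
from station import robot,get_image
import cv2,numpy as np
o=robot.get_obs();print({k:np.round(v,3).tolist() for k,v in o.items()})
for n in ['side','top','wrist']:
    d=get_image(n);cv2.imwrite(f'pics/{n}0.png',d['color'][:,:,::-1])
    print(n,{k:np.round(v,4).tolist() for k,v in d.items() if k!='color'})
E
```

```text
pics
{'time_s': 0.0, 'joint_pos': [-1.347, 0.087, 0.175, 1.66, 0.0, 1.571], 'qd': [0.001, 0.001, 0.0, 0.001, -0.001, -0.0], 'tau': [-0.001, -52.038, 46.481, 0.016, 0.0, 0.0], 'tool_pos': [122.008, -536.064, 230.604], 'ee_rot': [[0.975, 0.222, -0.0], [0.222, -0.975, 0.001], [0.0, -0.001, -1.0]], 'force': [0.117, 1.304, -0.994], 'torque': [0.012, 0.005, 0.004], 'gripper_width': 85.305}
side {'mtx': [[482.6527, 0.0, 314.3172], [0.0, 482.6527, 242.8801], [0.0, 0.0, 1.0]], 'origin': [419.9012, 1065.6775, 714.7652], 'orientation': [[-0.9975, -0.0462, 0.0526], [-0.0693, 0.5458, -0.8351], [0.0098, -0.8367, -0.5476]]}
top {'mtx': [[556.2399, 0.0, 319.1846], [0.0, 556.2399, 242.021], [0.0, 0.0, 1.0]], 'origin': [367.793, 54.2643, 1549.0333], 'orientation': [[-0.0234, -0.9982, 0.0552], [-0.9997, 0.0234, -0.0009], [-0.0004, -0.0552, -0.9985]]}
wrist {'mtx': [[371.6483, 0.0, 311.7074], [0.0, 371.6483, 235.998], [0.0, 0.0, 1.0]], 'mount': [[0.0, -0.9525, -0.3046, 77.7999], [1.0, -0.0003, 0.001, 0.1585], [-0.0011, -0.3046, 0.9525, -141.741], [0.0, 0.0, 0.0, 1.0]]}
```

View pics/side0.png

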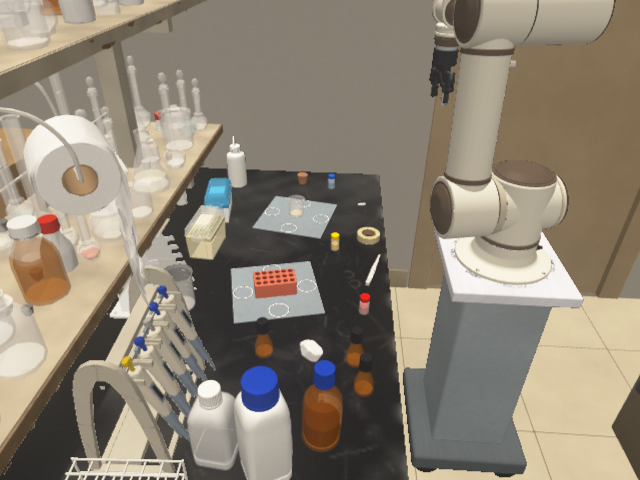

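View pics/top0.png

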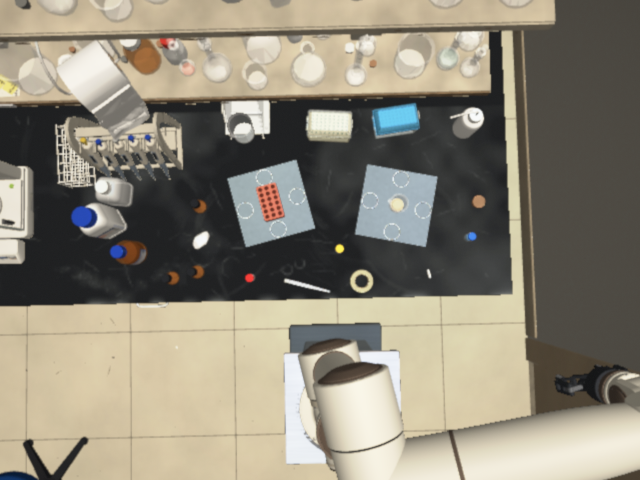

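View pics/wrist0.png

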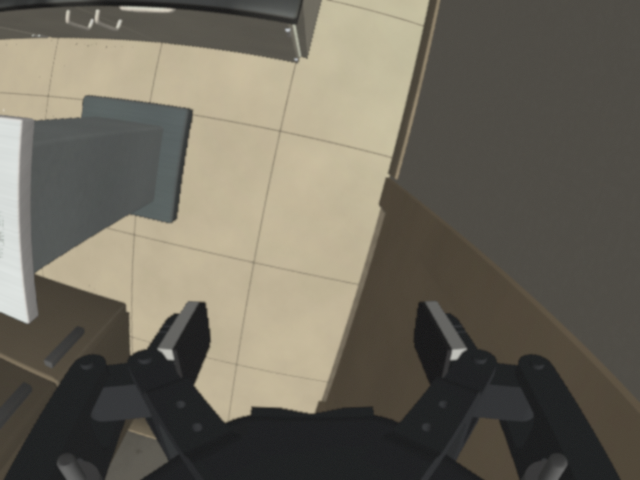

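```bash
cat > h.py <<'E'
import numpy as np,cv2
from station import robot,get_image
def unproj(d,uv,z):
    K=np.array(d['mtx']);R=np.array(d['orientation']);o=np.array(d['origin'])
    r=R@np.linalg.inv(K)@np.array([uv[0],uv[1],1.])
    return (o+r*(z-o[2])/r[2])
def proj(d,p):
    K=np.array(d['mtx']);R=np.array(d['orientation']);o=np.array(d['origin'])
    q=K@(R.T@(np.array(p,float)-o));return q[:2]/q[2]
def snap(n,f=None):
    d=get_image(n)
    if f: cv2.imwrite('pics/'+f+'.png',d['color'][:,:,::-1])
    return d
def crop(d,f,x0,y0,w,h,s):
    c=d['color'][y0:y0+h,x0:x0+w,::-1];cv2.imwrite('pics/'+f+'.png',cv2.resize(c,None,fx=s,fy=s,interpolation=cv2.INTER_CUBIC))
def wcam(d,o):
    M=np.array(d['mount']);T=np.eye(4);T[:3,:3]=o['ee_rot'];T[:3,3]=o['tool_pos'];return T@M
def wproj(d,o,p):
    q=np.linalg.inv(wcam(d,o))@np.append(np.array(p,float),1);q=q[:3]
    th=np.arctan2(np.hypot(q[0],q[1]),q[2]);K=np.array(d['mtx']);a=np.arctan2(q[1],q[0])
    return np.array([K[0,2]+K[0,0]*th*np.cos(a),K[1,2]+K[0,0]*th*np.sin(a)])
def wunproj(d,o,uv,z):
    K=np.array(d['mtx']);x=(uv[0]-K[0,2])/K[0,0];y=(uv[1]-K[1,2])/K[0,0];th=np.hypot(x,y)
    v=np.array([x/th*np.sin(th),y/th*np.sin(th),np.cos(th)]) if th>0 else np.array([0,0,1.])
    C=wcam(d,o);r=C[:3,:3]@v;return C[:3,3]+r*(z-C[2,3])/r[2]
E
python3 - <<'E'
from h import *
d=snap('top');np.save('top0.npy',d,allow_pickle=True)
crop(d,'ta',150,150,180,145,4.4)
crop(d,'tb',320,150,180,145,4.4)
s=snap('side');np.save('side0.npy',s,allow_pickle=True)
crop(s,'sa',220,165,180,130,4.4)
crop(s,'sb',220,260,180,140,4.2)
E
```

```text
(no output)
```

View pics/ta.png

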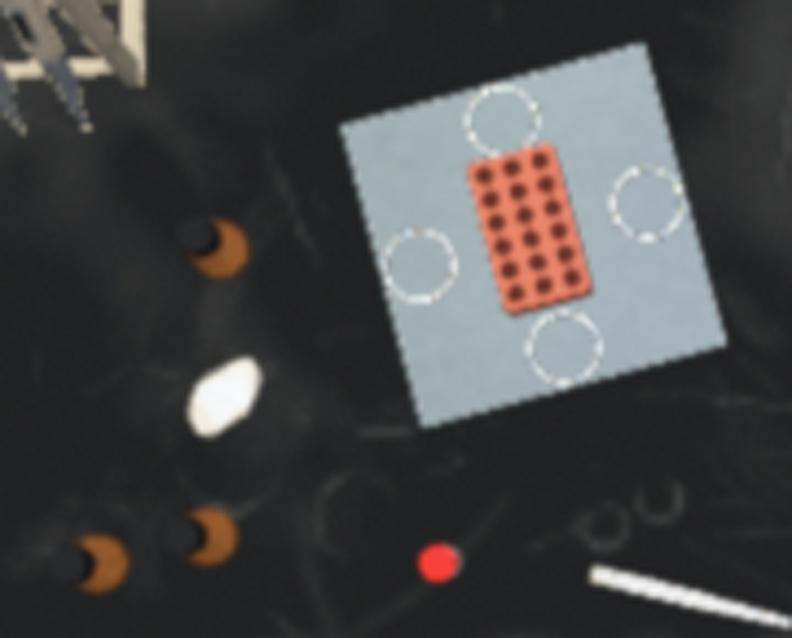

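View pics/tb.png

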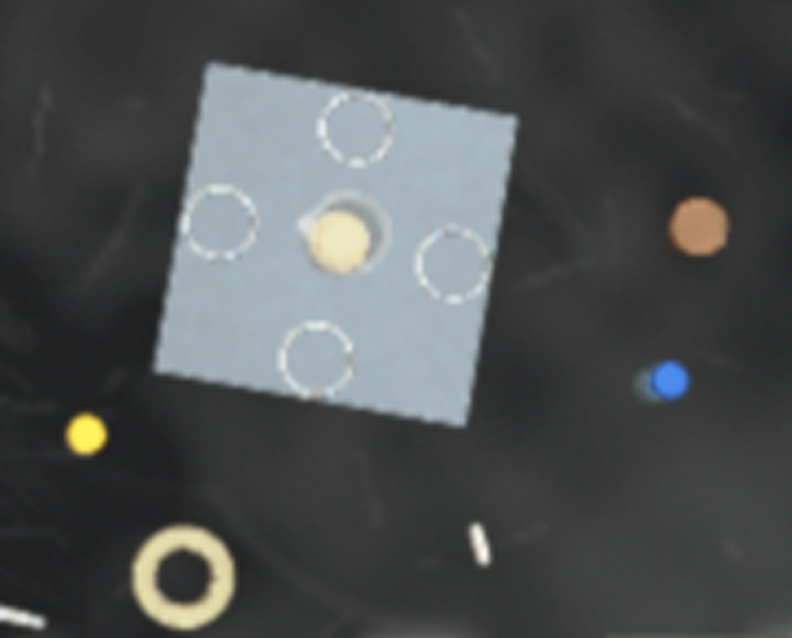

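View pics/sa.png

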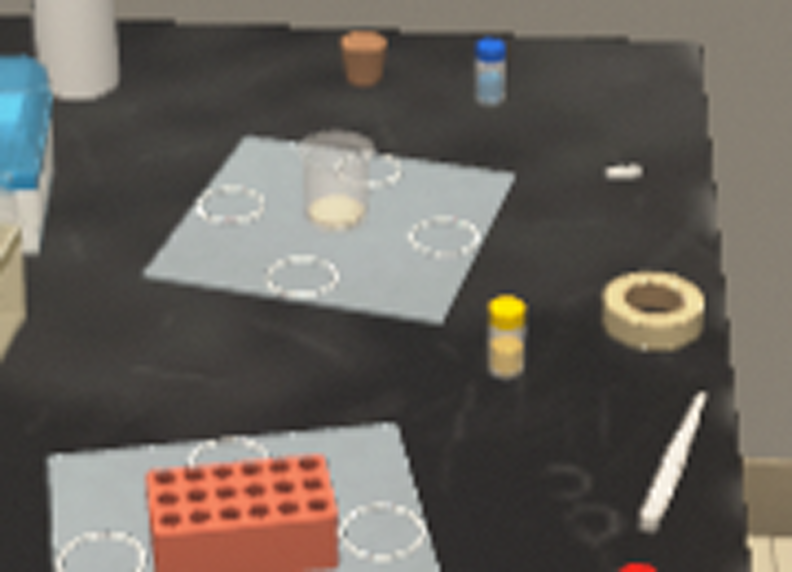

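View pics/sb.png

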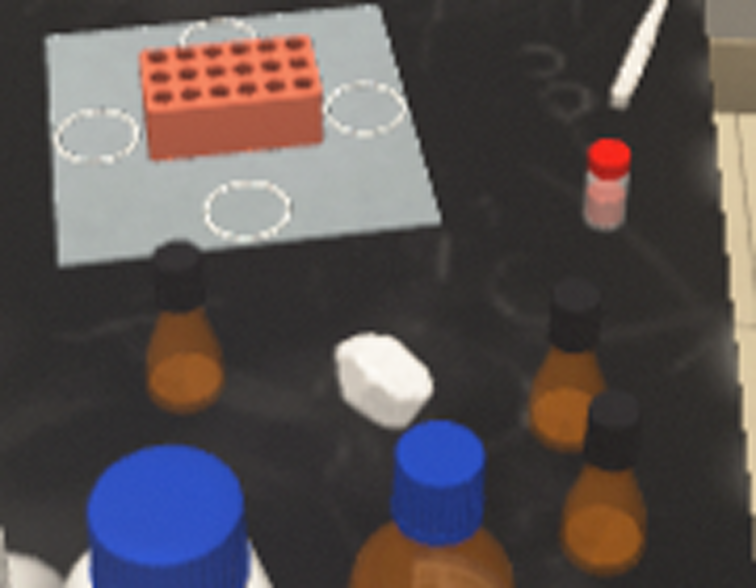

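```bash
cat > m.py <<'E'
from h import *
d=np.load('top0.npy',allow_pickle=True).item();s=np.load('side0.npy',allow_pickle=True).item()
def px(u,x0,y0,k): return np.array([(u[0]+.5)/k-.5+x0,(u[1]+.5)/k-.5+y0])
A=lambda u,z:unproj(d,px(u,150,150,4.4),z)
B=lambda u,z:unproj(d,px(u,320,150,4.4),z)
SA=lambda u,z:unproj(s,px(u,220,165,4.4),z)
SB=lambda u,z:unproj(s,px(u,220,260,4.2),z)
r=lambda p:np.round(p,1)
def mat(F,c,rings):
    C=np.array([F(x,3) for x in c]);print('corners mean',r(C.mean(0)))
    ex=((C[0]+C[1])-(C[2]+C[3]))/2; print('ang',np.arctan2(ex[1],ex[0]),'len',np.linalg.norm(ex))
    ey=((C[0]+C[3])-(C[1]+C[2]))/2; print('angy',np.arctan2(-ey[0],ey[1]),'len',np.linalg.norm(ey))
    for x in rings: print('ring',r(F(x,3)))
if __name__=='__main__':
    # corners order: behind-left, behind-right, front-right, front-left ; rings behind,left,front,right
    print('base',proj(d,[0,0,0]))
    mat(A,[(340,125),(645,42),(727,345),(422,428)],[(503,121),(420,266),(565,348),(647,204)])
    mat(B,[(208,63),(518,117),(466,426),(155,372)],[(356,128),(219,223),(317,360),(454,265)])
    print('blocktop',r(A((531,229),39.5)))
    for n,F,u,z,F2,u2,z2 in [('yellow',B,(86,435),44,SA,(507,308),44),('blue',B,(670,381),44,SA,(491,46),44),('red',A,(437,563),44,SB,(609,152),44),('bung',B,(699,227),32,SA,(364,41),32),('drop',A,(198,237),84,SB,(178,256),84),('drop2',A,(184,537),84,SB,(575,297),84),('drop3',A,(72,565),84,SB,(612,410),84),('foil',A,(224,396),15,SB,(384,380),13),('stir',B,(480,544),8,SA,(624,172),5),('tape',B,(184,577),18,SA,(654,300),18)]:
        print(n,r(F(u,z)),r(F2(u2,z2)))
E
python3 m.py
```

```text
base [342.32498871 406.52067748]
corners mean [565.9 185.3   3. ]
ang 0.24396991100025625 len 200.6281539857772
angy 0.24392360199901592 len 200.59964068393256
ring [639.  203.4   3. ]
ring [547.5 257.7   3. ]
ring [493.2 166.7   3. ]
ring [583.7 112.8   3. ]
corners mean [ 551.7 -164.5    3. ]
ang -0.19827997707803763 len 200.2751575196723
angy -0.19679277836004772 len 199.8732983502097
ring [ 625.5 -179.     3. ]
ring [566.8 -90.1   3. ]
ring [ 478.1 -149.7    3. ]
ring [ 536.5 -238.5    3. ]
blocktop [564.7 183.7  39.5]
yellow [432.3  -0.7  44. ] [433.7  -0.9  44. ]
blue [ 457.1 -361.3   44. ] [ 457.7 -361.2   44. ]
red [359.4 244.8  44. ] [360.6 243.5  44. ]
bung [ 553.5 -386.4   32. ] [ 553.7 -386.9   32. ]
drop [558.8 380.4  84. ] [561.4 382.9  84. ]
drop2 [378.6 390.7  84. ] [381.1 395.3  84. ]
drop3 [363.5 457.8  84. ] [365.9 461.8  84. ]
foil [467.  380.5  15. ] [466.9 383.2  13. ]
stir [ 359.4 -247.9    8. ] [ 359.1 -248.     5. ]
tape [343.3 -60.6  18. ] [343.7 -59.3  18. ]
```

Candidates at top-view pixels: droppers (195,204), (192,272), (166,278), of which the one at (195,204) is farthest at 677 mm against about 545–590 mm. Each cap colour appears once: yellow (340,249), red (249,278), blue (472,237). The bung is at (479,202). The crops show the farthest dropper upright with its black cap. The foil is at (467,381) mm and the stir bar at (359,-248) mm. I'll start with the blue vial.

```bash
python3 -m creep '[{"jaw":50,"x":0.84,"y":0.44},{"jaw":50,"x":0.84,"y":0.44},{"jaw":50,"x":0.84,"y":0.44},{"jaw":50,"x":0.84,"y":0.44},{"jaw":50,"x":0.84,"y":0.44},{"jaw":50,"x":0.84,"y":0.44},{"jaw":50,"x":0.84,"y":0.44},{"jaw":50,"x":0.84,"y":0.44},{"jaw":50,"x":0.84,"y":0.44},{"jaw":50,"x":0.84,"y":0.44}]'; python3 - <<'E'
from h import *
o=robot.get_obs();print(np.round(o['joint_pos'],3),o['tool_pos'],np.round(o['ee_rot'],3))
d=snap('wrist','w1')
for p in [(457.4,-361.2,44),(553.6,-386.6,32)]: print(wproj(d,o,p))
E
```

```text
[-1.347  0.087  0.176  1.66   0.     1.571] [ 122.04340249 -536.18424     230.96659093] [[ 0.975  0.222 -0.   ]
 [ 0.222 -0.975  0.001]
 [ 0.    -0.001 -1.   ]]
[ 214.87884257 -139.41361647]
[ 265.44346571 -187.60794992]invalid input
```

View pics/w1.png

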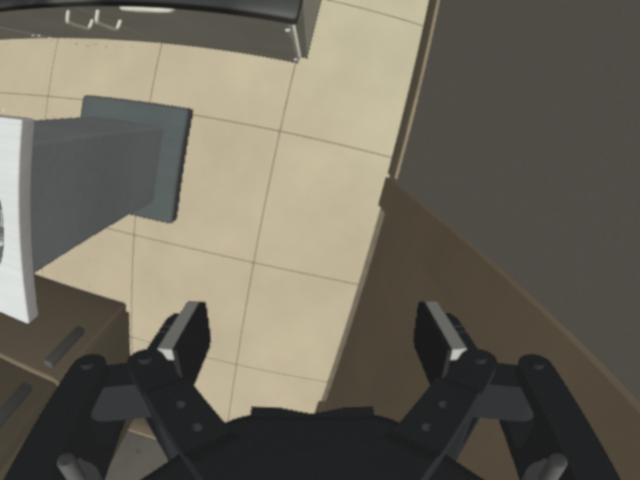

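The call was refused, so nothing moved. I'll try it with every field filled in.

```bash
python3 -m creep '[{"jaw":50,"x":0.84,"y":0.44,"z":0,"ax":0,"ay":0,"az":0}]'; python3 -m creep --help | head -20
```

```text
time_s: 0.4
tool_pos: [153.8, -519.7, 230.7]
ee_rot: [[0.976, 0.218, -0.001], [0.218, -0.976, 0.0], [-0.001, -0.0, -1.0]]
force: [0.8, 0.8, -0.1]
gripper_width: 73.3invalid input: not JSON, or not a number
```

```bash
python3 -m creep '[{"jaw":50,"x":0.84,"y":0.44,"z":0,"ax":0,"ay":0,"az":0},{"jaw":50,"x":0.84,"y":0.44,"z":0,"ax":0,"ay":0,"az":0},{"jaw":50,"x":0.84,"y":0.44,"z":0,"ax":0,"ay":0,"az":0},{"jaw":50,"x":0.84,"y":0.44,"z":0,"ax":0,"ay":0,"az":0},{"jaw":50,"x":0.84,"y":0.44,"z":0,"ax":0,"ay":0,"az":0},{"jaw":50,"x":0.84,"y":0.44,"z":0,"ax":0,"ay":0,"az":0},{"jaw":50,"x":0.84,"y":0.44,"z":0,"ax":0,"ay":0,"az":0},{"jaw":50,"x":0.84,"y":0.44,"z":0,"ax":0,"ay":0,"az":0},{"jaw":50,"x":0.84,"y":0.44,"z":0,"ax":0,"ay":0,"az":0},{"jaw":50,"x":0,"y":0,"z":0,"ax":0,"ay":0,"az":0}]'; python3 - <<'E'
from h import *
o=robot.get_obs();print(np.round(o['joint_pos'],3),o['tool_pos'],np.round(o['ee_rot'],3))
d=snap('wrist','w1')
for p in [(457.4,-361.2,44),(553.6,-386.6,32)]: print(wproj(d,o,p))
E
```

```text
time_s: 1.4
tool_pos: [461.2, -358.1, 230.4]
ee_rot: [[0.974, 0.226, 0.0], [0.226, -0.974, 0.001], [0.0, -0.001, -1.0]]
force: [0.2, -0.3, -1.1]
gripper_width: 49.5
[-6.610e-01  1.700e-01  2.660e-01  1.668e+00  1.000e-03  2.253e+00] [ 461.17499691 -358.07507626  230.43606408] [[ 0.974  0.226  0.   ]
 [ 0.226 -0.974  0.001]
 [ 0.    -0.001 -1.   ]]
[313.77077688 212.22460492]
[365.09180741 115.51653719]
```

View pics/w1.png

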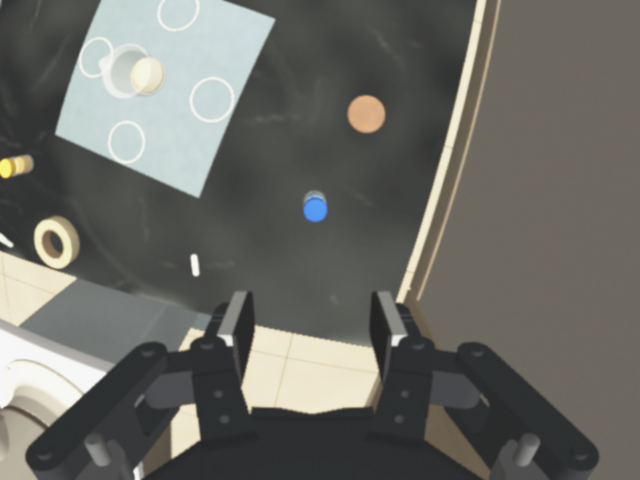

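```bash
python3 - <<'E'
from h import *
for i in range(3):
  o=robot.get_obs();print(o['time_s'],np.round(o['tool_pos'],1)); d=snap('wrist')
print(wunproj(d,o,(316,209),44))
E
```

```text
1.45 [ 459.6 -359.1  230.6]
1.5 [ 458.6 -359.7  230.9]
1.55 [ 457.9 -360.3  231.1]
[ 457.26846503 -364.88432261   44.        ]
```

```bash
python3 -m creep '[{"jaw":50,"x":0,"y":-0.04,"z":-0.9,"ax":0,"ay":0,"az":0},{"jaw":50,"x":0,"y":0,"z":-1,"ax":0,"ay":0,"az":0},{"jaw":50,"x":0,"y":0,"z":-1,"ax":0,"ay":0,"az":0},{"jaw":50,"x":0,"y":0,"z":-1,"ax":0,"ay":0,"az":0},{"jaw":50,"x":0,"y":0,"z":-0.8,"ax":0,"ay":0,"az":0},{"jaw":50,"x":0,"y":0,"z":-0.5,"ax":0,"ay":0,"az":0},{"jaw":50,"x":0,"y":0,"z":-0.28,"ax":0,"ay":0,"az":0},{"jaw":50,"x":0,"y":0,"z":0,"ax":0,"ay":0,"az":0},{"jaw":50,"x":0,"y":0,"z":0,"ax":0,"ay":0,"az":0}]'; python3 - <<'E'
from h import *
o=robot.get_obs();d=snap('wrist','w2')
crop(d,'w2c',200,150,240,230,2.6)
print(wproj(d,o,(457.5,-362,44)))
E
```

```text
time_s: 2.5
tool_pos: [458.1, -362.6, 13.3]
ee_rot: [[0.975, 0.221, 0.001], [0.221, -0.975, -0.001], [0.001, 0.001, -1.0]]
force: [0.3, -0.5, 0.4]
gripper_width: 49.7
[309.08947284 349.15528568]
```

View pics/w2c.png

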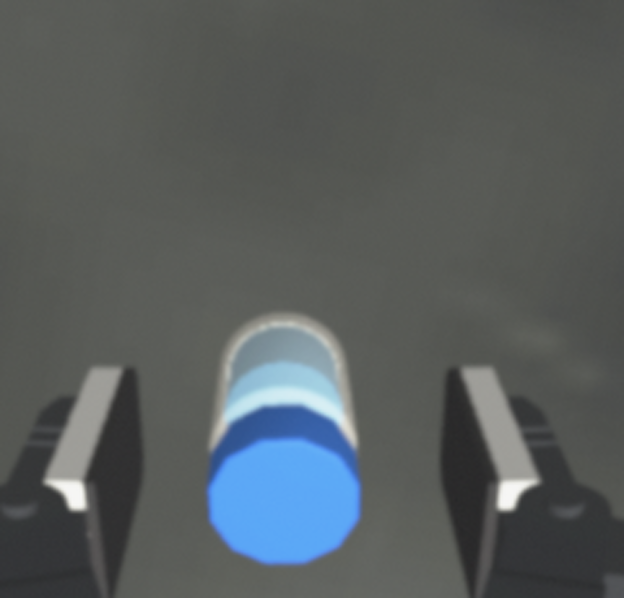

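```bash
python3 -m creep '[{"jaw":10,"x":0,"y":0,"z":0,"ax":0,"ay":0,"az":0},{"jaw":10,"x":0,"y":0,"z":0,"ax":0,"ay":0,"az":0},{"jaw":10,"x":0,"y":0,"z":0,"ax":0,"ay":0,"az":0},{"jaw":10,"x":0,"y":0,"z":0,"ax":0,"ay":0,"az":0},{"jaw":10,"x":0,"y":0,"z":0,"ax":0,"ay":0,"az":0},{"jaw":10,"x":0,"y":0,"z":0.3,"ax":0,"ay":0,"az":0},{"jaw":10,"x":0,"y":0,"z":0.8,"ax":0,"ay":0,"az":0},{"jaw":10,"x":0,"y":0,"z":1,"ax":0,"ay":0,"az":0},{"jaw":10,"x":0.3,"y":0.3,"z":0.6,"ax":0,"ay":0,"az":0},{"jaw":10,"x":0.6,"y":0.6,"z":0,"ax":0,"ay":0,"az":0}]'; python3 - <<'E'
from h import *
o=robot.get_obs();d=snap('wrist','w3')
crop(d,'w3c',200,150,240,230,2.6)
E
```

```text
time_s: 3.55
tool_pos: [495.1, -327.7, 125.7]
ee_rot: [[0.976, 0.219, 0.006], [0.219, -0.976, -0.004], [0.005, 0.005, -1.0]]
force: [0.8, -0.5, -0.2]
gripper_width: 19.7
```

View pics/w3c.png

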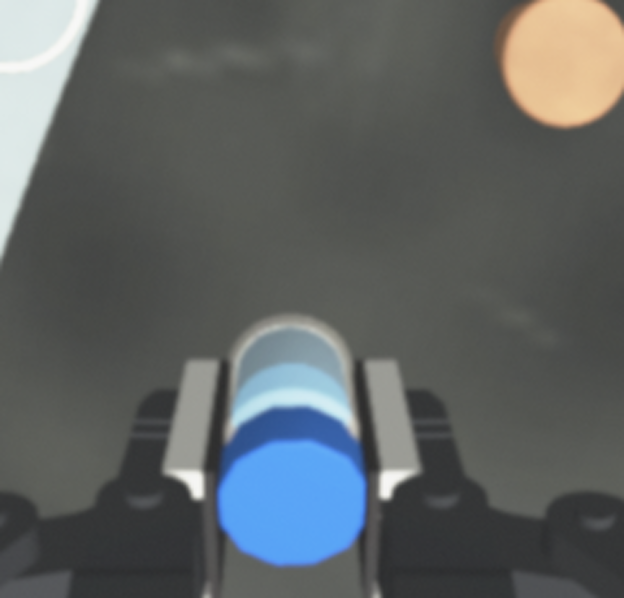

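```bash
python3 -m creep '[{"jaw":10,"x":0.65,"y":0.734,"z":0,"ax":0,"ay":0,"az":0},{"jaw":10,"x":0.65,"y":0.734,"z":0,"ax":0,"ay":0,"az":0},{"jaw":10,"x":0.65,"y":0.734,"z":0,"ax":0,"ay":0,"az":0},{"jaw":10,"x":0.65,"y":0.734,"z":0,"ax":0,"ay":0,"az":0},{"jaw":10,"x":0.65,"y":0.734,"z":0,"ax":0,"ay":0,"az":0},{"jaw":10,"x":0,"y":0,"z":-0.6,"ax":0,"ay":0,"az":0},{"jaw":10,"x":0,"y":0,"z":-0.9,"ax":0,"ay":0,"az":0},{"jaw":10,"x":0,"y":0,"z":-0.7,"ax":0,"ay":0,"az":0},{"jaw":10,"x":0,"y":0,"z":0,"ax":0,"ay":0,"az":0}]'; python3 - <<'E'
from h import *
o=robot.get_obs();print(o['tool_pos'],np.round(o['joint_pos'],2));d=snap('wrist','w4')
crop(d,'w4c',200,150,240,230,2.6)
t=snap('top');crop(t,'t4',340,140,120,110,5);s=snap('side');crop(s,'s4',240,150,130,100,5)
E
```

```text
time_s: 4.5
tool_pos: [621.6, -178.2, 28.0]
ee_rot: [[0.975, 0.222, -0.007], [0.222, -0.975, 0.002], [-0.006, -0.003, -1.0]]
force: [-0.3, -1.5, 0.0]
gripper_width: 20.2
[ 621.63070153 -178.20272096   28.00702986] [-0.28  0.34  0.08  1.32 -0.    2.64]
```

View pics/w4c.png

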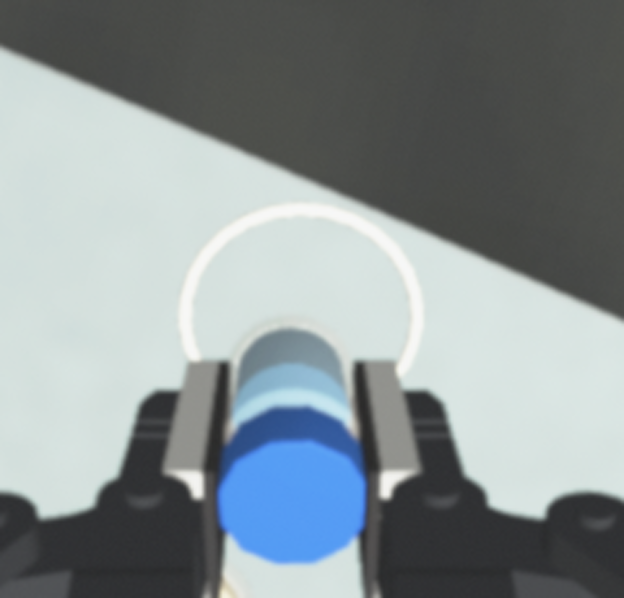

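View pics/s4.png

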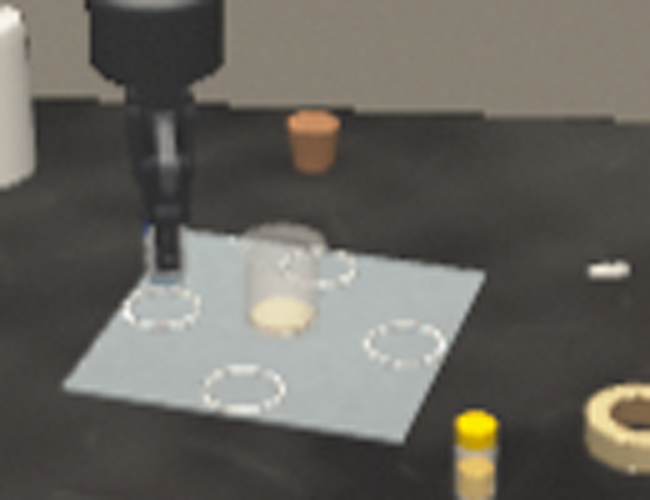

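```bash
python3 -m creep '[{"jaw":10,"x":0,"y":0,"z":-0.2,"ax":0,"ay":0,"az":0},{"jaw":10,"x":0,"y":0,"z":-0.21,"ax":0,"ay":0,"az":0},{"jaw":10,"x":0,"y":0,"z":0,"ax":0,"ay":0,"az":0},{"jaw":10,"x":0,"y":0,"z":0,"ax":0,"ay":0,"az":0}]';  python3 - <<'E'
from h import *
o=robot.get_obs();print(o['tool_pos'],o['force']);d=snap('wrist','w5')
crop(d,'w5c',200,150,240,230,2.6)
print(wproj(d,o,(625.2,-179.2,47)),wproj(d,o,(625.2,-179.2,3)))
E
```

```text
time_s: 5.05
tool_pos: [624.5, -179.1, 16.2]
ee_rot: [[0.975, 0.222, 0.001], [0.222, -0.975, -0.0], [0.001, 0.0, -1.0]]
force: [1.5, 0.3, 2.2]
gripper_width: 19.9
[ 624.54848577 -179.14247598   16.17954666] [1.51857558 0.26864589 2.22978043]
[311.53549282 346.81510201] [311.43352667 292.78483371]
```

View pics/w5c.png

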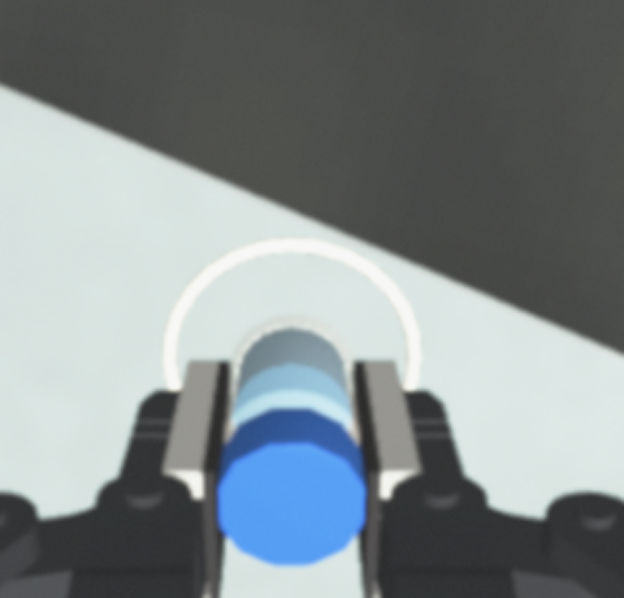

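```bash
python3 - <<'E'
from h import *
o=robot.get_obs();d=snap('wrist')
f=lambda p:np.round((wproj(d,o,p)-[200,150])*2.6)
for a,b in [((292,243),3),((165,355),3),((420,355),3),((291,316),3)]:
  uv=np.array(a)/2.6+[200,150];print(a,np.round(wunproj(d,o,uv,b),1))
print(np.round(wunproj(d,o,np.array((291,502))/2.6+[200,150],47),1))
E
```

```text
(292, 243) [ 648.9 -174.2    3. ]
(165, 355) [ 623.3 -156.8    3. ]
(420, 355) [ 633.3 -201.2    3. ]
(291, 316) [ 635.7 -177.     3. ]
[ 626.8 -179.    47. ]
```

```bash
python3 -m creep '[{"jaw":42,"x":0,"y":0,"z":0,"ax":0,"ay":0,"az":0},{"jaw":42,"x":0,"y":0,"z":0,"ax":0,"ay":0,"az":0},{"jaw":42,"x":0,"y":0,"z":0,"ax":0,"ay":0,"az":0},{"jaw":42,"x":0,"y":0,"z":0.5,"ax":0,"ay":0,"az":0},{"jaw":42,"x":0,"y":0,"z":1,"ax":0,"ay":0,"az":0},{"jaw":60,"x":0,"y":0,"z":1,"ax":0,"ay":0,"az":0},{"jaw":60,"x":-0.25,"y":-0.75,"z":0.5,"ax":0,"ay":0,"az":0},{"jaw":60,"x":-0.4,"y":-1,"z":0,"ax":0,"ay":0,"az":0},{"jaw":60,"x":-0.4,"y":-1,"z":0,"ax":0,"ay":0,"az":0},{"jaw":60,"x":-0.4,"y":-1,"z":0,"ax":0,"ay":0,"az":0}]'
python3 -m creep '[{"jaw":60,"x":-0.3,"y":-1,"z":0,"ax":0,"ay":0,"az":0},{"jaw":60,"x":0,"y":-0.44,"z":0,"ax":0,"ay":0,"az":0},{"jaw":60,"x":0,"y":0,"z":0,"ax":0,"ay":0,"az":0},{"jaw":60,"x":0,"y":0,"z":0,"ax":0,"ay":0,"az":0}]'
python3 - <<'E'
from h import *
o=robot.get_obs();print(o['tool_pos'],np.round(o['joint_pos'],2));d=snap('wrist','w6')
print(wproj(d,o,(554,-386.7,32)))
t=snap('top');crop(t,'t6',340,140,120,110,6)
E
```

```text
time_s: 6.15
tool_pos: [565.4, -330.3, 135.8]
ee_rot: [[0.975, 0.222, 0.0], [0.222, -0.975, -0.0], [0.0, 0.0, -1.0]]
force: [0.5, 0.7, 0.0]
gripper_width: 60.2
time_s: 6.55
tool_pos: [553.8, -386.6, 135.2]
ee_rot: [[0.975, 0.221, -0.001], [0.221, -0.975, 0.001], [-0.0, -0.001, -1.0]]
force: [0.1, 0.2, -0.5]
gripper_width: 60.0
[ 553.83835085 -386.58497171  135.21777962] [-0.61  0.38  0.34  1.53  0.    2.31]
[311.44264748 235.02685823]
```

View pics/w6.png

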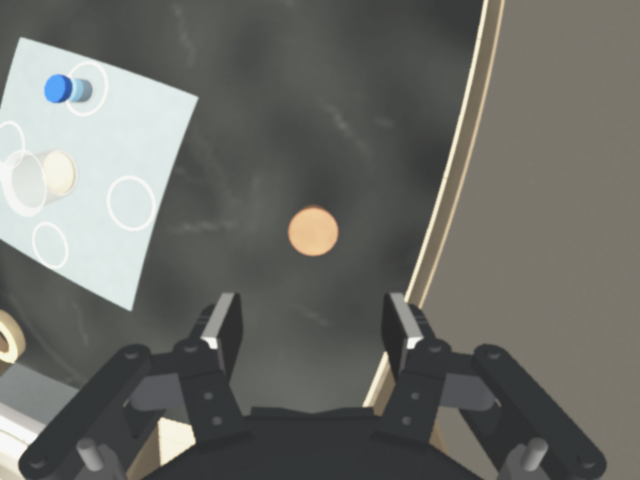

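View pics/t6.png

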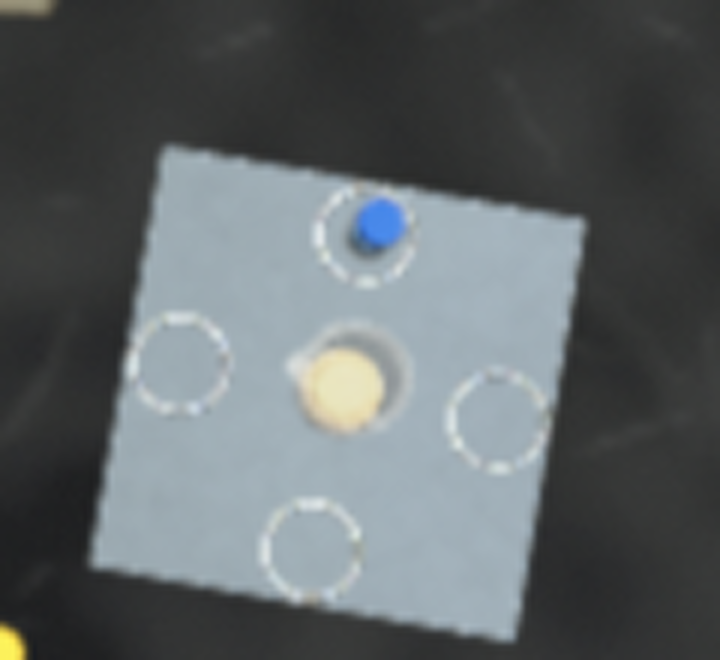

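```bash
python3 -m creep '[{"jaw":60,"x":0.03,"y":0,"z":-0.9,"ax":0,"ay":0,"az":0},{"jaw":60,"x":0,"y":0,"z":-1,"ax":0,"ay":0,"az":0},{"jaw":60,"x":0,"y":0,"z":-0.8,"ax":0,"ay":0,"az":0},{"jaw":60,"x":0,"y":0,"z":-0.4,"ax":0,"ay":0,"az":0},{"jaw":60,"x":0,"y":0,"z":-0.17,"ax":0,"ay":0,"az":0},{"jaw":60,"x":0,"y":0,"z":0,"ax":0,"ay":0,"az":0},{"jaw":15,"x":0,"y":0,"z":0,"ax":0,"ay":0,"az":0},{"jaw":15,"x":0,"y":0,"z":0,"ax":0,"ay":0,"az":0},{"jaw":15,"x":0,"y":0,"z":0,"ax":0,"ay":0,"az":0},{"jaw":15,"x":0,"y":0,"z":0,"ax":0,"ay":0,"az":0}]'
python3 - <<'E'
from h import *
o=robot.get_obs();print(o['tool_pos'],np.round(o['joint_pos'],2));d=snap('wrist','w7')
t=snap('top');print(unproj(t,(403.1,176.6),47))
E
```

```text
time_s: 7.65
tool_pos: [556.3, -387.4, 7.2]
ee_rot: [[0.975, 0.222, 0.003], [0.222, -0.975, -0.002], [0.002, 0.002, -1.0]]
force: [-0.6, 0.6, 5.5]
gripper_width: 31.2
[ 556.26109548 -387.35381168    7.18442127] [-0.61  0.41  0.13  1.29  0.    2.31]
[ 623.80995054 -179.6014991    47.        ]
```

View pics/w7.png

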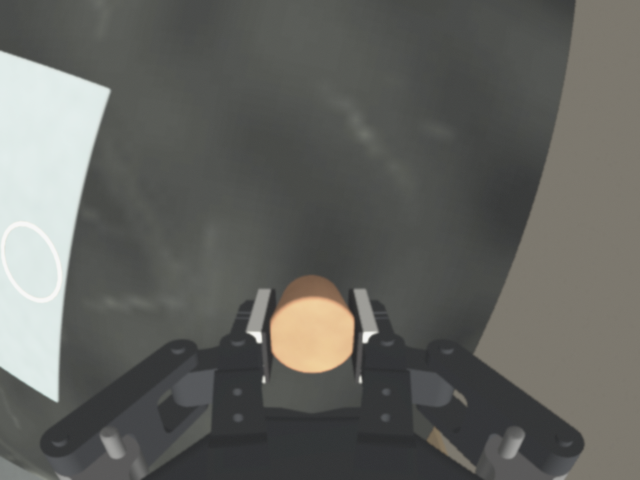

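```bash
python3 -m creep '[{"jaw":15,"x":0,"y":0,"z":0.4,"ax":0,"ay":0,"az":0},{"jaw":15,"x":0,"y":0,"z":1,"ax":0,"ay":0,"az":0},{"jaw":15,"x":0,"y":0,"z":1,"ax":0,"ay":0,"az":0},{"jaw":15,"x":0,"y":0.5,"z":0.8,"ax":0,"ay":0,"az":0.5},{"jaw":15,"x":0,"y":0.9,"z":0.2,"ax":0,"ay":0,"az":1},{"jaw":15,"x":0,"y":1,"z":0,"ax":0,"ay":0,"az":1},{"jaw":15,"x":0,"y":1,"z":0,"ax":0,"ay":0,"az":1},{"jaw":15,"x":0,"y":1,"z":0,"ax":0,"ay":0,"az":1},{"jaw":15,"x":0,"y":1,"z":0,"ax":0,"ay":0,"az":1},{"jaw":15,"x":0,"y":1,"z":0,"ax":0,"ay":0,"az":1}]'
python3 -m creep '[{"jaw":15,"x":0,"y":1,"z":0,"ax":0,"ay":0,"az":1},{"jaw":15,"x":0.06,"y":1,"z":0,"ax":0,"ay":0,"az":1},{"jaw":15,"x":0.2,"y":1,"z":0,"ax":0,"ay":0,"az":1},{"jaw":15,"x":0,"y":1,"z":0,"ax":0,"ay":0,"az":1},{"jaw":15,"x":0,"y":1,"z":0,"ax":0,"ay":0,"az":1},{"jaw":15,"x":0,"y":1,"z":0,"ax":0,"ay":0,"az":1},{"jaw":15,"x":0,"y":1,"z":0,"ax":0,"ay":0,"az":1},{"jaw":15,"x":0,"y":0.9,"z":0,"ax":0,"ay":0,"az":1},{"jaw":15,"x":0,"y":0,"z":0,"ax":0,"ay":0,"az":1},{"jaw":15,"x":0,"y":0,"z":0,"ax":0,"ay":0,"az":0}]'
python3 - <<'E'
from h import *
o=robot.get_obs();print(o['tool_pos'],np.round(o['joint_pos'],2));d=snap('wrist','w8')
print(wproj(d,o,(565.8,185.2,39.5)))
E
```

```text
time_s: 8.75
tool_pos: [555.1, -129.3, 142.5]
ee_rot: [[0.777, 0.629, 0.002], [0.629, -0.777, -0.0], [0.001, 0.001, -1.0]]
force: [0.6, -0.4, -1.5]
gripper_width: 31.1
time_s: 9.75
tool_pos: [565.6, 186.4, 142.1]
ee_rot: [[0.259, 0.966, 0.001], [0.966, -0.259, 0.0], [0.0, 0.001, -1.0]]
force: [-0.2, -0.3, -1.1]
gripper_width: 30.8
[565.57229641 186.35230866 142.05195541] [ 0.32  0.18  0.11  1.5  -0.    2.15]
[312.29102703 236.67564704]
```

View pics/w8.png

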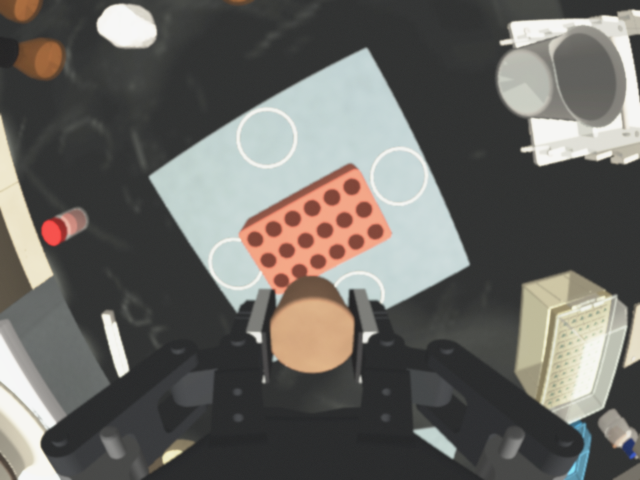

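```bash
python3 -m creep '[{"jaw":15,"x":0,"y":0,"z":-0.6,"ax":0,"ay":0,"az":0},{"jaw":15,"x":0,"y":0,"z":-0.8,"ax":0,"ay":0,"az":0},{"jaw":15,"x":0,"y":0,"z":-0.6,"ax":0,"ay":0,"az":0},{"jaw":15,"x":0,"y":0,"z":-0.2,"ax":0,"ay":0,"az":0},{"jaw":15,"x":0,"y":0,"z":-0.1,"ax":0,"ay":0,"az":0},{"jaw":15,"x":0,"y":0,"z":0,"ax":0,"ay":0,"az":0},{"jaw":15,"x":0,"y":0,"z":0,"ax":0,"ay":0,"az":0}]'
python3 - <<'E'
from h import *
o=robot.get_obs();print(o['tool_pos'],o['force']);d=snap('wrist','w9');crop(d,'w9c',200,150,240,230,2.6)
s=snap('side');crop(s,'s9',210,230,130,100,5)
E
```

```text
time_s: 10.5
tool_pos: [566.5, 185.4, 50.5]
ee_rot: [[0.262, 0.965, 0.002], [0.965, -0.262, 0.001], [0.001, 0.002, -1.0]]
force: [-0.4, -0.1, 0.4]
gripper_width: 31.0
[566.45428327 185.36741712  50.4686685 ] [-0.39120238 -0.14036053  0.43733172]
```

View pics/w9c.png

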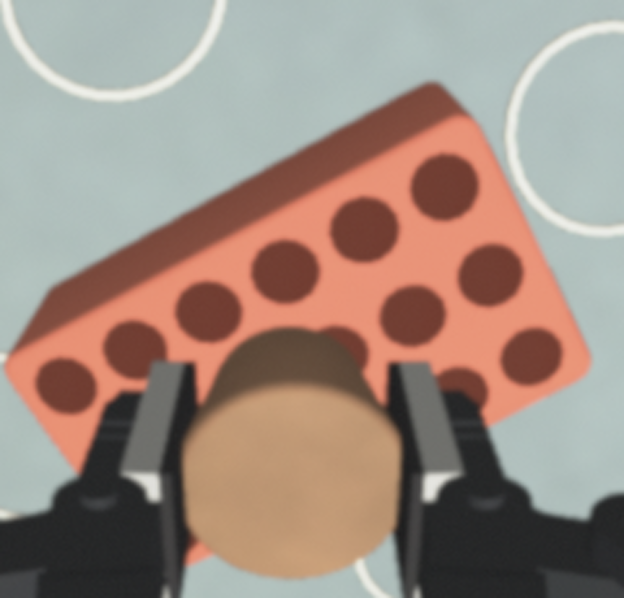

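View pics/s9.png

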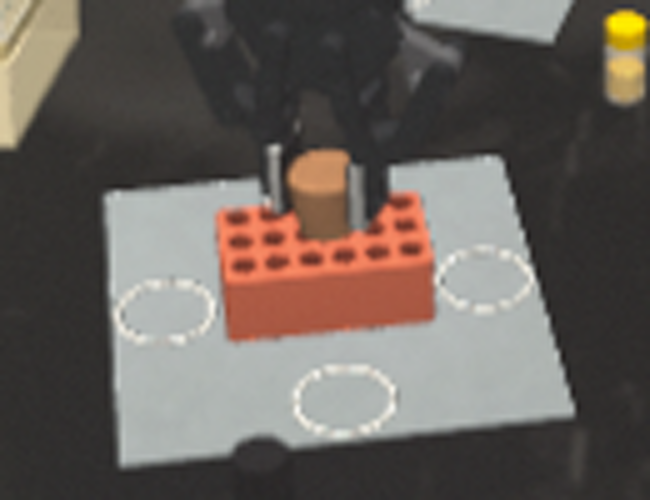

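```bash
python3 - <<'E'
from h import *
o=robot.get_obs();d=snap('wrist');print(o['tool_pos'])
f=lambda a,z:np.round(wunproj(d,o,(np.array(a)+.5)/2.6-.5+[200,150],z),1)
print('centre',f((302,370),39.5),'bungfront',f((290,328),42),'bungtop',f((292,480),42+32))
print(f((3,365),39.5),f((470,118),39.5),f((592,365),39.5))
E
```

```text
[566.33227331 185.48542403  50.24568085]
centre [568.7 186.9  39.5] bungfront [569.1 196.3  42. ] bungtop [566.7 186.7  74. ]
[516.7 201.2  39.5] [606.7 223.2  39.5] [619.6 173.1  39.5]
```

```bash
python3 -m creep '[{"jaw":15,"x":0.04,"y":0,"z":-0.05,"ax":0,"ay":0,"az":0},{"jaw":15,"x":0,"y":0,"z":-0.03,"ax":0,"ay":0,"az":0},{"jaw":15,"x":0,"y":0,"z":0,"ax":0,"ay":0,"az":0},{"jaw":15,"x":0,"y":0,"z":0,"ax":0,"ay":0,"az":0}]'
python3 - <<'E'
from h import *
d=snap('side');crop(d,'s10',210,230,130,100,5)
E
```

```text
time_s: 11.05
tool_pos: [567.7, 185.4, 46.2]
ee_rot: [[0.262, 0.965, 0.001], [0.965, -0.262, 0.0], [0.001, 0.001, -1.0]]
force: [1.1, -0.3, 5.3]
gripper_width: 30.7
```

View pics/s10.png

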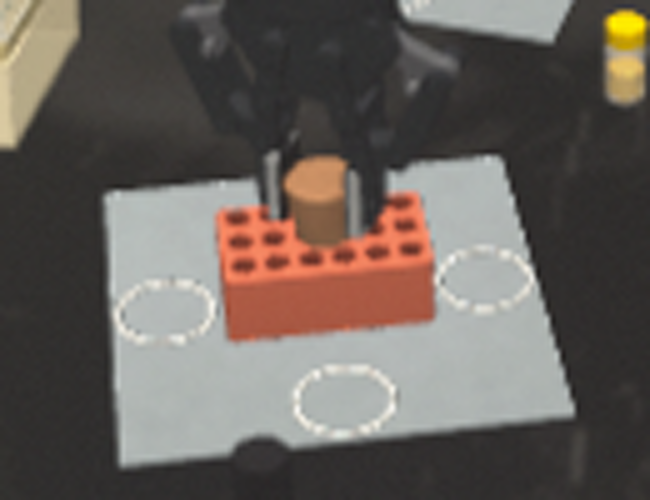

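```bash
python3 -m creep '[{"jaw":55,"x":0,"y":0,"z":0,"ax":0,"ay":0,"az":0},{"jaw":55,"x":0,"y":0,"z":0,"ax":0,"ay":0,"az":0},{"jaw":55,"x":0,"y":0,"z":0,"ax":0,"ay":0,"az":0},{"jaw":55,"x":0,"y":0,"z":0.5,"ax":0,"ay":0,"az":0},{"jaw":55,"x":0,"y":0,"z":1,"ax":0,"ay":0,"az":0},{"jaw":55,"x":0,"y":0,"z":1,"ax":0,"ay":0,"az":0},{"jaw":50,"x":-0.8,"y":0.2,"z":0,"ax":0,"ay":0,"az":0},{"jaw":50,"x":-0.9,"y":0.27,"z":0,"ax":0,"ay":0,"az":0},{"jaw":50,"x":-0.9,"y":0.25,"z":0,"ax":0,"ay":0,"az":0},{"jaw":50,"x":-0.9,"y":0.25,"z":0,"ax":0,"ay":0,"az":0}]'
python3 -m creep '[{"jaw":50,"x":-0.9,"y":0.25,"z":0,"ax":0,"ay":0,"az":0},{"jaw":50,"x":-0.78,"y":0.25,"z":0,"ax":0,"ay":0,"az":0},{"jaw":50,"x":0,"y":0,"z":0,"ax":0,"ay":0,"az":0},{"jaw":50,"x":0,"y":0,"z":0,"ax":0,"ay":0,"az":0}]'
python3 - <<'E'
from h import *
o=robot.get_obs();print(o['tool_pos'],np.round(o['joint_pos'],2));d=snap('wrist','w11')
print(wproj(d,o,(360,244.1,44)))
t=snap('top');crop(t,'t11',220,150,110,105,6)
E
```

```text
time_s: 12.1
tool_pos: [425.9, 224.2, 145.4]
ee_rot: [[0.262, 0.965, -0.0], [0.965, -0.262, -0.0], [-0.0, -0.0, -1.0]]
force: [-0.2, 0.2, -0.0]
gripper_width: 50.1
time_s: 12.5
tool_pos: [359.8, 244.4, 145.9]
ee_rot: [[0.26, 0.965, 0.001], [0.965, -0.26, 0.0], [0.001, 0.001, -1.0]]
force: [0.6, -0.0, -0.3]
gripper_width: 49.9
[359.83996313 244.39861819 145.90889079] [ 0.6  -0.2  -0.27  1.51 -0.    2.43]
[311.88899365 235.87340728]
```

View pics/w11.png

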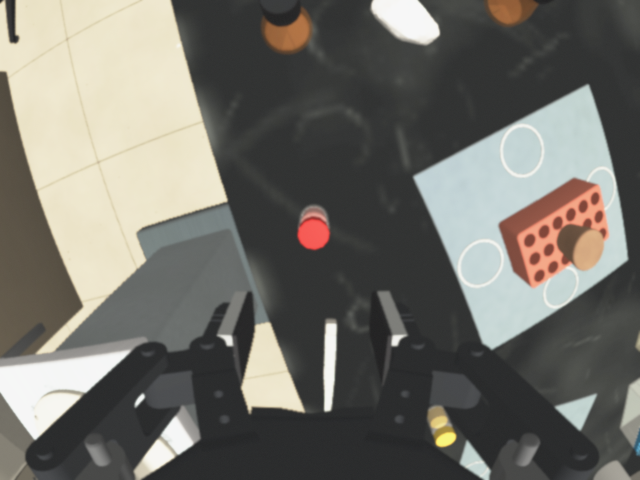

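View pics/t11.png

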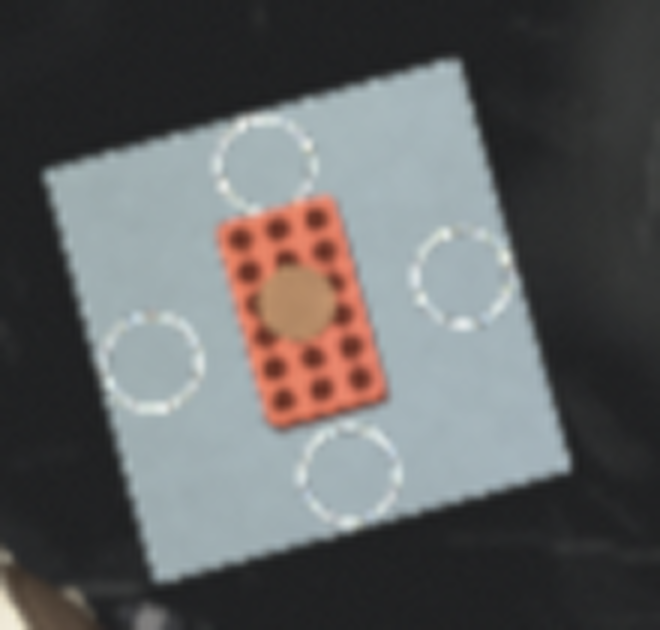

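```bash
python3 -m creep '[{"jaw":50,"x":0,"y":0.03,"z":-0.9,"ax":0,"ay":0,"az":0},{"jaw":50,"x":0,"y":0,"z":-1,"ax":0,"ay":0,"az":0},{"jaw":50,"x":0,"y":0,"z":-0.8,"ax":0,"ay":0,"az":0},{"jaw":50,"x":0,"y":0,"z":-0.4,"ax":0,"ay":0,"az":0},{"jaw":50,"x":0,"y":0,"z":-0.24,"ax":0,"ay":0,"az":0},{"jaw":50,"x":0,"y":0,"z":0,"ax":0,"ay":0,"az":0},{"jaw":10,"x":0,"y":0,"z":0,"ax":0,"ay":0,"az":0},{"jaw":10,"x":0,"y":0,"z":0,"ax":0,"ay":0,"az":0},{"jaw":10,"x":0,"y":0,"z":0,"ax":0,"ay":0,"az":0},{"jaw":10,"x":0,"y":0,"z":0,"ax":0,"ay":0,"az":0}]'
python3 - <<'E'
from h import *
t=snap('top');print(unproj(t,(269.2,199.9),71.5))
o=robot.get_obs();print(o['tool_pos'],o['gripper_width']);d=snap('wrist','w12');crop(d,'w12c',200,150,240,230,2.6)
E
```

```text
time_s: 13.6
tool_pos: [360.9, 245.8, 13.5]
ee_rot: [[0.262, 0.965, 0.002], [0.965, -0.262, 0.001], [0.002, 0.002, -1.0]]
force: [0.4, -0.6, 6.6]
gripper_width: 19.8
[565.31753671 183.81733856  71.5       ]
[360.94587685 245.81546184  13.47199214] 19.917553798110074
```

View pics/w12c.png

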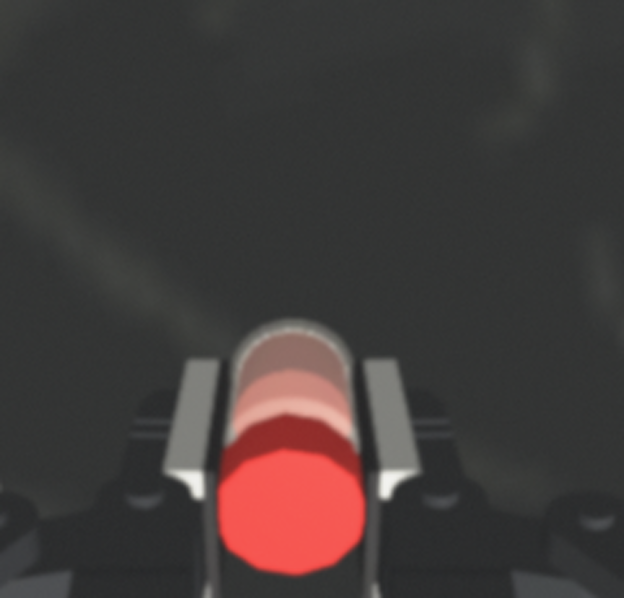

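```bash
python3 -m creep '[{"jaw":10,"x":0,"y":0,"z":0.4,"ax":0,"ay":0,"az":0},{"jaw":10,"x":0,"y":0,"z":1,"ax":0,"ay":0,"az":0},{"jaw":10,"x":0,"y":0,"z":1,"ax":0,"ay":0,"az":0},{"jaw":10,"x":0.4,"y":-0.2,"z":0.6,"ax":0,"ay":0,"az":0},{"jaw":10,"x":0.9,"y":-0.5,"z":0,"ax":0,"ay":0,"az":0},{"jaw":10,"x":0.9,"y":-0.5,"z":0,"ax":0,"ay":0,"az":0},{"jaw":10,"x":0.9,"y":-0.5,"z":0,"ax":0,"ay":0,"az":0},{"jaw":10,"x":0.9,"y":-0.55,"z":0,"ax":0,"ay":0,"az":0},{"jaw":10,"x":0.9,"y":-0.55,"z":0,"ax":0,"ay":0,"az":0},{"jaw":10,"x":0.7,"y":-0.52,"z":0,"ax":0,"ay":0,"az":0}]'
python3 -m creep '[{"jaw":10,"x":0,"y":0,"z":-0.6,"ax":0,"ay":0,"az":0},{"jaw":10,"x":0,"y":0,"z":-0.9,"ax":0,"ay":0,"az":0},{"jaw":10,"x":0,"y":0,"z":-0.8,"ax":0,"ay":0,"az":0},{"jaw":10,"x":0,"y":0,"z":-0.3,"ax":0,"ay":0,"az":0},{"jaw":10,"x":0,"y":0,"z":-0.2,"ax":0,"ay":0,"az":0},{"jaw":10,"x":0,"y":0,"z":0,"ax":0,"ay":0,"az":0},{"jaw":10,"x":0,"y":0,"z":0,"ax":0,"ay":0,"az":0},{"jaw":10,"x":0,"y":0,"z":0,"ax":0,"ay":0,"az":0}]'
python3 - <<'E'
from h import *
o=robot.get_obs();print(o['tool_pos'],o['gripper_width']);d=snap('wrist','w13');crop(d,'w13c',200,150,240,230,2.6)
E
```

```text
time_s: 14.7
tool_pos: [585.9, 111.3, 132.2]
ee_rot: [[0.262, 0.965, 0.001], [0.965, -0.262, 0.0], [0.0, 0.001, -1.0]]
force: [-0.2, 0.1, -0.2]
gripper_width: 20.1
time_s: 15.5
tool_pos: [585.0, 112.8, 21.8]
ee_rot: [[0.262, 0.965, 0.002], [0.965, -0.262, 0.0], [0.001, 0.002, -1.0]]
force: [0.3, 0.6, 0.2]
gripper_width: 20.0
[584.99656683 112.77389691  21.78435422] 20.009984774604593
```

View pics/w13c.png

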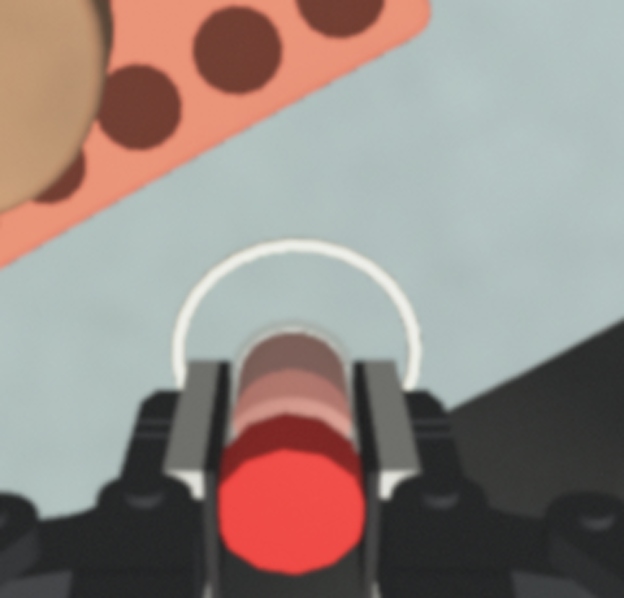

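```bash
cat >> h.py <<'E'
def ringcheck(d,o,front,left,right,vfront,bz,rv=11.,k=2.6,off=(200,150)):
    f=lambda a,z:wunproj(d,o,(np.array(a)+.5)/k-.5+off,z)
    x=np.array(o['ee_rot'])[:,0]
    F=f(front,3)-22*x; M=(f(left,3)+f(right,3))/2; V=f(vfront,bz)-rv*x
    print('ring from front',np.round(F,1),'ring from sides',np.round(M,1),'vial',np.round(V,1),'tcp',np.round(o['tool_pos'],1))
E
python3 - <<'E'
from h import *
o=robot.get_obs();d=snap('wrist')
ringcheck(d,o,(295,241),(174,350),(421,350),(291,324),8)
E
```

```text
ring from front [585.9 113.8   3. ] ring from sides [586.6 114.4   3. ] vial [584.5 111.4   8. ] tcp [584.9 112.7  21.6]
```

```bash
python3 -m creep '[{"jaw":10,"x":0.04,"y":0.05,"z":-0.05,"ax":0,"ay":0,"az":0},{"jaw":10,"x":0,"y":0,"z":-0.08,"ax":0,"ay":0,"az":0},{"jaw":10,"x":0,"y":0,"z":0,"ax":0,"ay":0,"az":0},{"jaw":10,"x":0,"y":0,"z":0,"ax":0,"ay":0,"az":0}]'
```

```text
time_s: 16.0
tool_pos: [586.4, 114.9, 16.5]
ee_rot: [[0.262, 0.965, 0.002], [0.965, -0.262, 0.001], [0.001, 0.002, -1.0]]
force: [-2.5, -0.8, 11.3]
gripper_width: 20.4
```

```bash
python3 -m creep '[{"jaw":42,"x":0,"y":0,"z":0,"ax":0,"ay":0,"az":0},{"jaw":42,"x":0,"y":0,"z":0,"ax":0,"ay":0,"az":0},{"jaw":42,"x":0,"y":0,"z":0,"ax":0,"ay":0,"az":0},{"jaw":42,"x":0,"y":0,"z":0.5,"ax":0,"ay":0,"az":0},{"jaw":42,"x":0,"y":0,"z":1,"ax":0,"ay":0,"az":0},{"jaw":50,"x":0,"y":0,"z":1,"ax":0,"ay":0,"az":0},{"jaw":50,"x":-0.72,"y":-0.54,"z":0.5,"ax":0,"ay":0,"az":0},{"jaw":50,"x":-0.8,"y":-0.6,"z":0,"ax":0,"ay":0,"az":0},{"jaw":50,"x":-0.8,"y":-0.6,"z":0,"ax":0,"ay":0,"az":0},{"jaw":50,"x":-0.8,"y":-0.6,"z":0,"ax":0,"ay":0,"az":0}]'
python3 -m creep '[{"jaw":50,"x":-0.7,"y":-0.55,"z":0,"ax":0,"ay":0,"az":0},{"jaw":50,"x":0,"y":0,"z":-0.5,"ax":0,"ay":0,"az":0},{"jaw":50,"x":0,"y":0,"z":0,"ax":0,"ay":0,"az":0},{"jaw":50,"x":0,"y":0,"z":0,"ax":0,"ay":0,"az":0}]'
python3 - <<'E'
from h import *
o=robot.get_obs();print(o['tool_pos'],np.round(o['joint_pos'],2));d=snap('wrist','w14')
print(wproj(d,o,(433,-0.8,44)))
t=snap('top');crop(t,'t14',220,150,110,105,6)
E
```

```text
time_s: 17.0
tool_pos: [459.6, 20.2, 134.7]
ee_rot: [[0.261, 0.965, -0.0], [0.965, -0.261, -0.0], [-0.0, -0.0, -1.0]]
force: [0.5, -0.3, 0.9]
gripper_width: 50.1
time_s: 17.4
tool_pos: [432.9, -1.0, 115.0]
ee_rot: [[0.262, 0.965, -0.0], [0.965, -0.262, 0.0], [-0.0, -0.0, -1.0]]
force: [0.6, -0.4, 0.5]
gripper_width: 50.2
[432.86079063  -1.00294012 114.95440737] [-0.   -0.21 -0.33  1.45  0.    1.83]
[311.84412472 250.52468823]
```

View pics/w14.png

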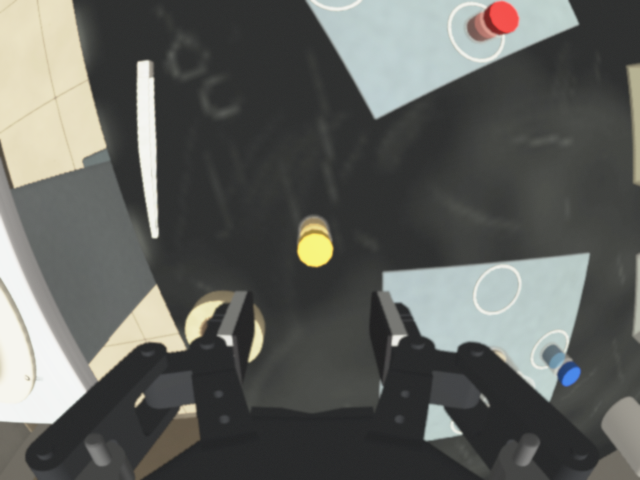

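View pics/t14.png

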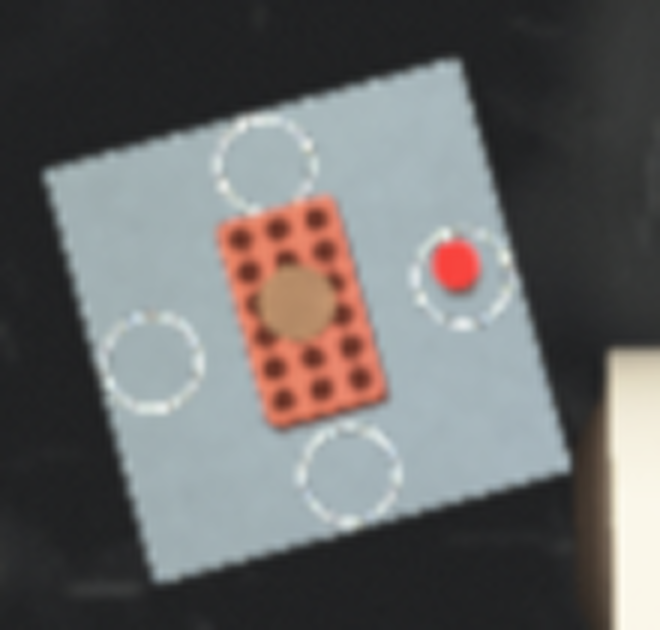

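```bash
python3 -m creep '[{"jaw":50,"x":0.03,"y":0.02,"z":-0.8,"ax":0,"ay":0,"az":0},{"jaw":50,"x":0,"y":0,"z":-0.9,"ax":0,"ay":0,"az":0},{"jaw":50,"x":0,"y":0,"z":-0.6,"ax":0,"ay":0,"az":0},{"jaw":50,"x":0,"y":0,"z":-0.28,"ax":0,"ay":0,"az":0},{"jaw":50,"x":0,"y":0,"z":0,"ax":0,"ay":0,"az":0},{"jaw":10,"x":0,"y":0,"z":0,"ax":0,"ay":0,"az":0},{"jaw":10,"x":0,"y":0,"z":0,"ax":0,"ay":0,"az":0},{"jaw":10,"x":0,"y":0,"z":0,"ax":0,"ay":0,"az":0},{"jaw":10,"x":0,"y":0,"z":0,"ax":0,"ay":0,"az":0},{"jaw":10,"x":0,"y":0,"z":0.3,"ax":0,"ay":0,"az":0}]'
python3 - <<'E'
from h import *
t=snap('top');print('red',unproj(t,(295.8,194),47))
o=robot.get_obs();print(o['tool_pos'],o['gripper_width']);d=snap('wrist','w15');crop(d,'w15c',200,150,240,230,2.6)
E
```

```text
time_s: 18.5
tool_pos: [433.8, -0.3, 23.9]
ee_rot: [[0.262, 0.965, -0.001], [0.965, -0.262, 0.0], [-0.0, -0.001, -1.0]]
force: [1.3, 0.3, -0.1]
gripper_width: 19.9
red [583.01790998 113.399888    47.        ]
[ 4.34958649e+02 -3.00731177e-01  2.64931683e+01] 19.90385356362361
```

View pics/w15c.png

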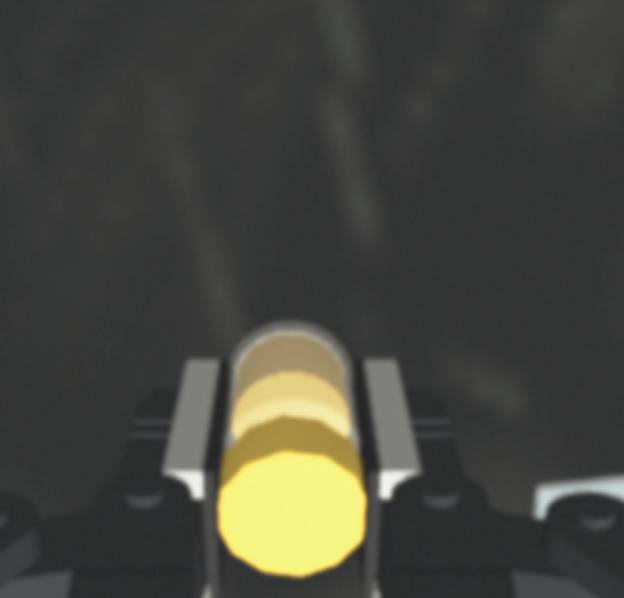

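```bash
python3 -m creep '[{"jaw":10,"x":0,"y":0,"z":0.9,"ax":0,"ay":0,"az":0},{"jaw":10,"x":0,"y":0,"z":1,"ax":0,"ay":0,"az":0},{"jaw":10,"x":0.2,"y":0.5,"z":0.8,"ax":0,"ay":0,"az":0},{"jaw":10,"x":0.4,"y":0.9,"z":0,"ax":0,"ay":0,"az":0},{"jaw":10,"x":0.4,"y":0.9,"z":0,"ax":0,"ay":0,"az":0},{"jaw":10,"x":0.4,"y":0.9,"z":0,"ax":0,"ay":0,"az":0},{"jaw":10,"x":0.4,"y":0.9,"z":0,"ax":0,"ay":0,"az":0},{"jaw":10,"x":0.4,"y":0.9,"z":0,"ax":0,"ay":0,"az":0},{"jaw":10,"x":0.4,"y":0.9,"z":0,"ax":0,"ay":0,"az":0},{"jaw":10,"x":0.27,"y":0.58,"z":0,"ax":0,"ay":0,"az":0}]'
python3 -m creep '[{"jaw":10,"x":0,"y":0,"z":-0.6,"ax":0,"ay":0,"az":0},{"jaw":10,"x":0,"y":0,"z":-0.9,"ax":0,"ay":0,"az":0},{"jaw":10,"x":0,"y":0,"z":-0.8,"ax":0,"ay":0,"az":0},{"jaw":10,"x":0,"y":0,"z":-0.3,"ax":0,"ay":0,"az":0},{"jaw":10,"x":0,"y":0,"z":-0.2,"ax":0,"ay":0,"az":0},{"jaw":10,"x":0,"y":0,"z":0,"ax":0,"ay":0,"az":0},{"jaw":10,"x":0,"y":0,"z":0,"ax":0,"ay":0,"az":0},{"jaw":10,"x":0,"y":0,"z":0,"ax":0,"ay":0,"az":0}]'
python3 - <<'E'
from h import *
o=robot.get_obs();print(o['tool_pos'],o['gripper_width']);d=snap('wrist','w16');crop(d,'w16c',200,150,240,230,2.6)
E
```

```text
time_s: 19.6
tool_pos: [549.5, 261.3, 131.6]
ee_rot: [[0.261, 0.965, 0.0], [0.965, -0.261, 0.0], [0.0, 0.0, -1.0]]
force: [1.4, -0.1, -0.0]
gripper_width: 20.0
time_s: 20.4
tool_pos: [549.7, 259.3, 21.4]
ee_rot: [[0.262, 0.965, 0.002], [0.965, -0.262, 0.001], [0.002, 0.002, -1.0]]
force: [-0.5, 0.3, -0.4]
gripper_width: 19.8
[549.73909118 259.28343002  21.41018386] 19.750660906274195
```

View pics/w16c.png

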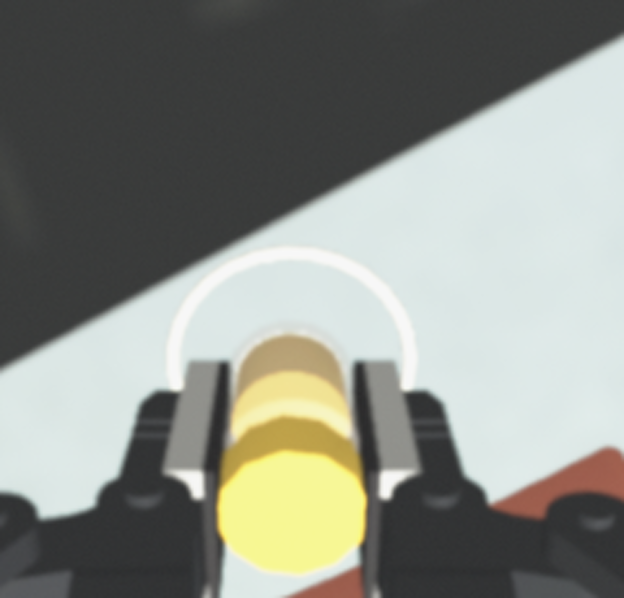

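```bash
python3 -m creep '[{"jaw":10,"x":0,"y":0.03,"z":-0.05,"ax":0,"ay":0,"az":0},{"jaw":10,"x":0,"y":0,"z":-0.08,"ax":0,"ay":0,"az":0},{"jaw":10,"x":0,"y":0,"z":0,"ax":0,"ay":0,"az":0},{"jaw":10,"x":0,"y":0,"z":0,"ax":0,"ay":0,"az":0},{"jaw":42,"x":0,"y":0,"z":0,"ax":0,"ay":0,"az":0},{"jaw":42,"x":0,"y":0,"z":0,"ax":0,"ay":0,"az":0},{"jaw":42,"x":0,"y":0,"z":0,"ax":0,"ay":0,"az":0},{"jaw":42,"x":0,"y":0,"z":0.5,"ax":0,"ay":0,"az":0},{"jaw":42,"x":0,"y":0,"z":1,"ax":0,"ay":0,"az":0},{"jaw":50,"x":0,"y":0,"z":1,"ax":0,"ay":0,"az":0}]'
python3 -m creep '[{"jaw":50,"x":0,"y":0,"z":0.8,"ax":0,"ay":0,"az":0},{"jaw":50,"x":0,"y":0,"z":0.8,"ax":0,"ay":0,"az":0},{"jaw":50,"x":0,"y":0,"z":0,"ax":0,"ay":0,"az":0}]'
python3 - <<'E'
from h import *
o=robot.get_obs();print(o['tool_pos'],np.round(o['joint_pos'],2));d=snap('wrist','w17')
print(wproj(d,o,(560,381.5,84)))
t=snap('top');crop(t,'t17',160,120,120,100,6)
s=snap('side','s17')
E
```

```text
time_s: 21.45
tool_pos: [548.2, 259.8, 114.6]
ee_rot: [[0.262, 0.965, -0.002], [0.965, -0.262, -0.001], [-0.001, -0.002, -1.0]]
force: [0.0, 0.3, 0.5]
gripper_width: 50.2
time_s: 21.75
tool_pos: [550.3, 260.8, 183.3]
ee_rot: [[0.262, 0.965, 0.006], [0.965, -0.262, 0.003], [0.004, 0.005, -1.0]]
force: [-0.2, 0.2, 0.1]
gripper_width: 50.0
[550.30413856 260.81406654 183.33844934] [0.44 0.21 0.22 1.58 0.   2.28]
[275.89990207  58.92233935]
```

View pics/w17.png

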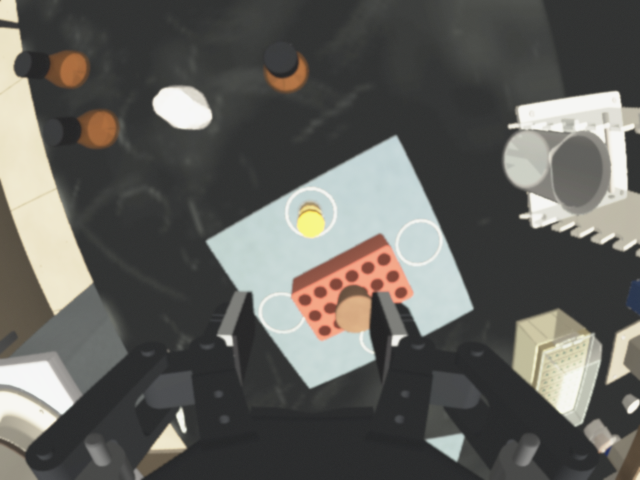

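View pics/s17.png

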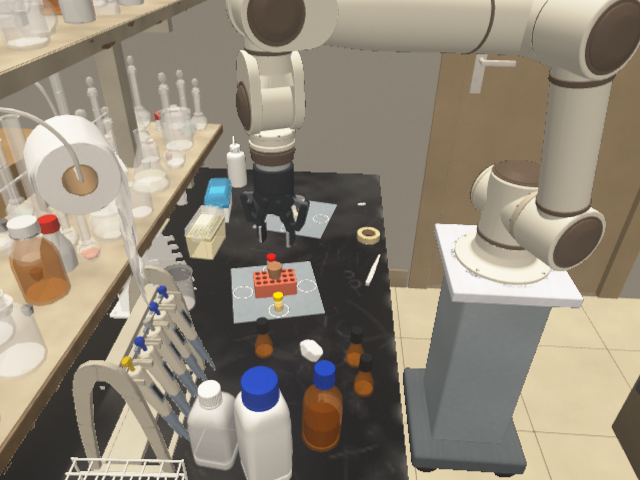

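```bash
python3 - <<'E'
from h import *
o=robot.get_obs();d=snap('wrist');t=np.load('top0.npy',allow_pickle=True).item();s=np.load('side0.npy',allow_pickle=True).item()
crop(t,'trk',50,100,180,130,4.4);crop(s,'srk',90,270,180,130,4.4)
for z in (0,50,100,150,200): print(z,unproj(t,(169.5,178.5),z).round(),unproj(s,(212,368),z).round(),wproj(d,o,(580,456,z)).round())
print('yel',proj(t,(547.8,258.1,47)))
E
```

```text
0 [642. 469.   0.] [655. 433.   0.] [287. -12.]
50 [633. 455.  50.] [639. 477.  50.] [283. -34.]
100 [624. 442. 100.] [622. 521. 100.] [277. -64.]
150 [615. 429. 150.] [606. 566. 150.] [ 268. -107.]
200 [606. 415. 200.] [589. 610. 200.] [ 255. -169.]
yel [242.7656687  208.13682144]
```

View pics/trk.png

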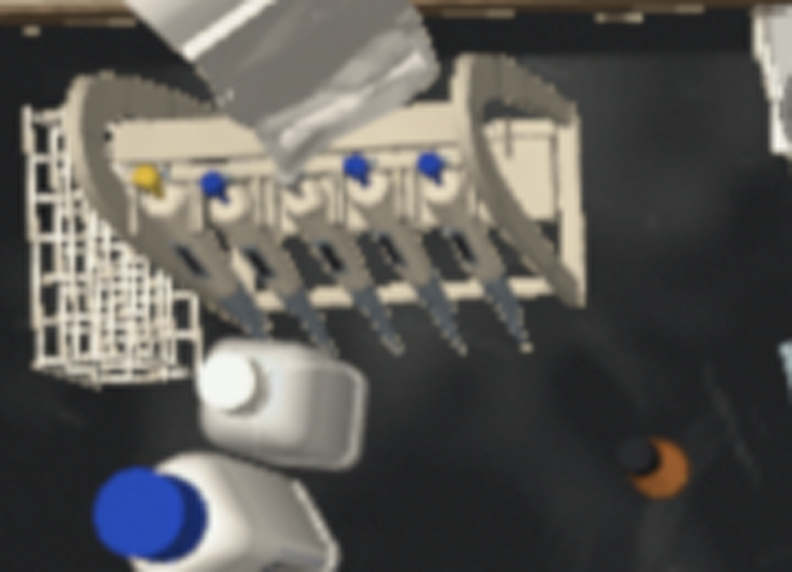

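View pics/srk.png

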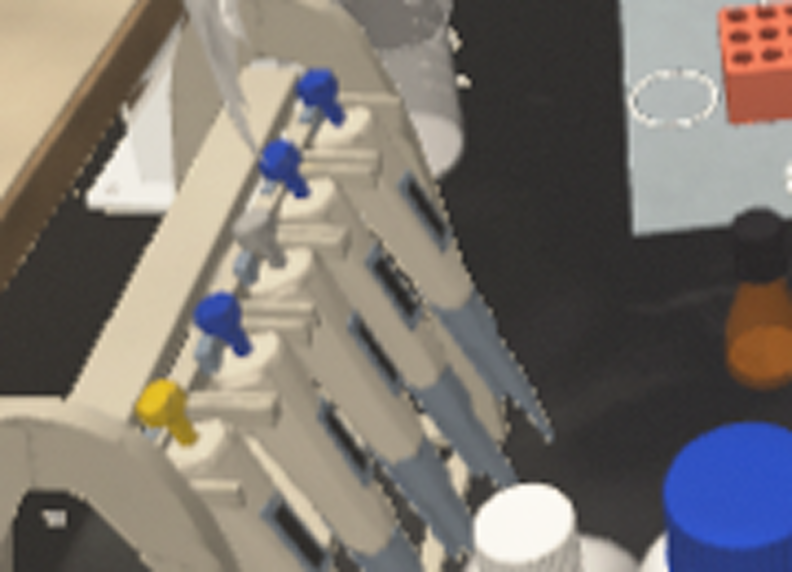

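View pics/t17.png

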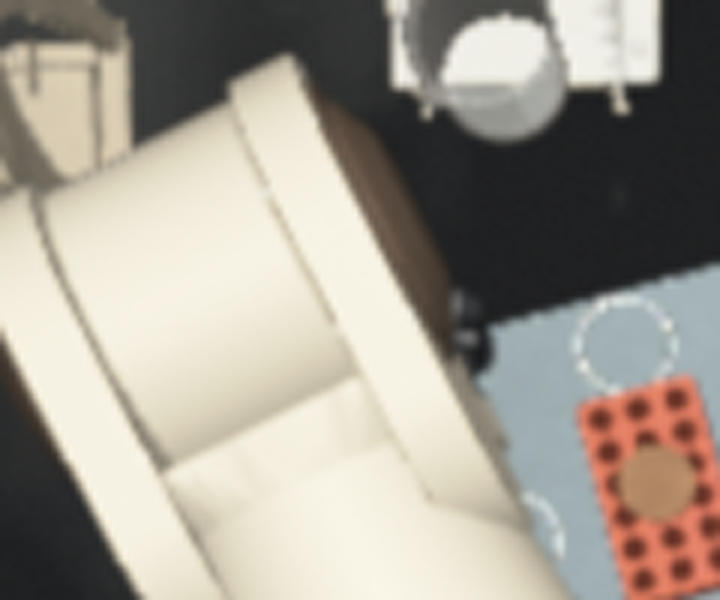

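```bash
python3 -m creep '[{"jaw":50,"x":0.08,"y":0.7,"z":0,"ax":0,"ay":0,"az":0},{"jaw":50,"x":0.1,"y":0.9,"z":0,"ax":0,"ay":0,"az":0},{"jaw":50,"x":0.1,"y":0.8,"z":0,"ax":0,"ay":0,"az":0},{"jaw":50,"x":0,"y":0.4,"z":-0.3,"ax":0,"ay":0,"az":0},{"jaw":50,"x":0,"y":0.23,"z":-0.3,"ax":0,"ay":0,"az":0},{"jaw":50,"x":0,"y":0,"z":0,"ax":0,"ay":0,"az":0},{"jaw":50,"x":0,"y":0,"z":0,"ax":0,"ay":0,"az":0}]'
python3 - <<'E'
from h import *
o=robot.get_obs();print(o['tool_pos'],np.round(o['joint_pos'],2));d=snap('wrist','w18')
print(wproj(d,o,(560,381.5,84)))
E
```

```text
time_s: 22.65
tool_pos: [559.7, 380.2, 153.5]
ee_rot: [[0.262, 0.965, -0.002], [0.965, -0.262, -0.001], [-0.002, -0.001, -1.0]]
force: [-0.3, -0.5, 0.3]
gripper_width: 49.8
[559.65255842 380.16355331 153.49864573] [ 0.6   0.39  0.38  1.57 -0.    2.43]
[311.76199875 249.38746396]
```

View pics/w18.png

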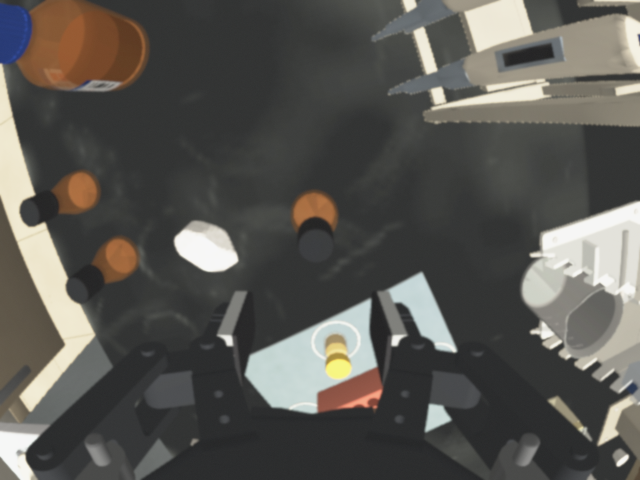

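```bash
python3 -m creep '[{"jaw":48,"x":0.03,"y":0.02,"z":-0.6,"ax":0,"ay":0,"az":0},{"jaw":48,"x":0,"y":0,"z":-0.8,"ax":0,"ay":0,"az":0},{"jaw":48,"x":0,"y":0,"z":-0.6,"ax":0,"ay":0,"az":0},{"jaw":48,"x":0,"y":0,"z":-0.44,"ax":0,"ay":0,"az":0},{"jaw":48,"x":0,"y":0,"z":0,"ax":0,"ay":0,"az":0},{"jaw":10,"x":0,"y":0,"z":0,"ax":0,"ay":0,"az":0},{"jaw":10,"x":0,"y":0,"z":0,"ax":0,"ay":0,"az":0},{"jaw":10,"x":0,"y":0,"z":0,"ax":0,"ay":0,"az":0},{"jaw":10,"x":0,"y":0,"z":0,"ax":0,"ay":0,"az":0}]'
python3 - <<'E'
from h import *
o=robot.get_obs();print(o['tool_pos'],o['gripper_width']);d=snap('wrist','w19');crop(d,'w19c',200,150,240,230,2.6)
s=snap('side');crop(s,'s19',210,270,130,110,5)
E
```

```text
time_s: 23.6
tool_pos: [562.2, 382.5, 59.2]
ee_rot: [[0.262, 0.965, 0.003], [0.965, -0.262, 0.002], [0.002, 0.002, -1.0]]
force: [-0.3, -1.5, 7.9]
gripper_width: 21.8
[562.16739067 382.50161505  59.16303329] 21.810538120501356
```

View pics/w19c.png

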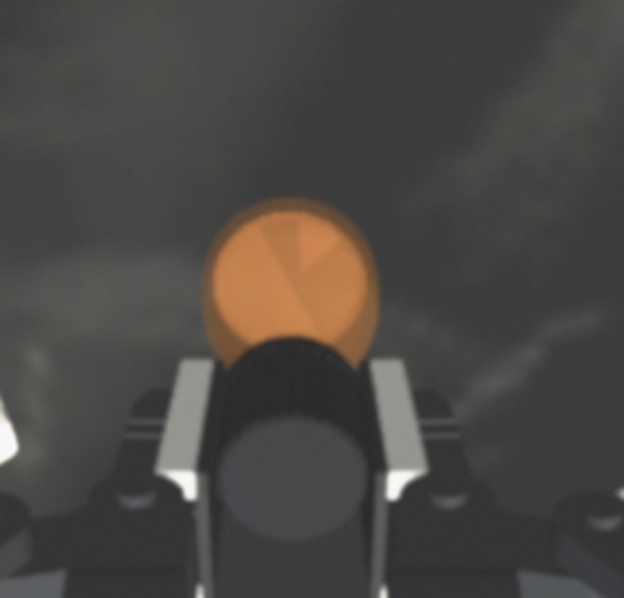

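View pics/s19.png

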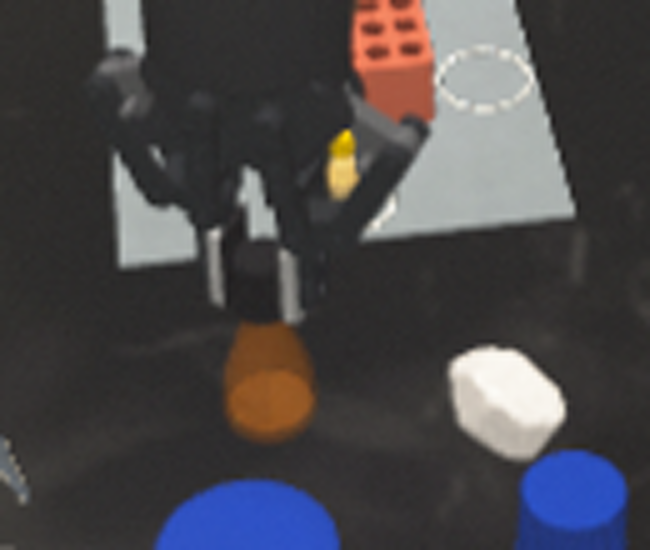

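```bash
python3 -m creep '[{"jaw":10,"x":0,"y":0,"z":0.4,"ax":0,"ay":0,"az":0},{"jaw":10,"x":0,"y":0,"z":0.8,"ax":0,"ay":0,"az":0},{"jaw":10,"x":0,"y":0,"z":1,"ax":0,"ay":0,"az":0},{"jaw":10,"x":0,"y":-0.3,"z":0.8,"ax":0,"ay":0,"az":0},{"jaw":10,"x":-0.1,"y":-0.7,"z":0.4,"ax":0,"ay":0,"az":1},{"jaw":10,"x":-0.16,"y":-1,"z":0,"ax":0,"ay":0,"az":1},{"jaw":10,"x":-0.16,"y":-1,"z":0,"ax":0,"ay":0,"az":1},{"jaw":10,"x":-0.16,"y":-1,"z":0,"ax":0,"ay":0,"az":1},{"jaw":10,"x":-0.16,"y":-1,"z":0,"ax":0,"ay":0,"az":1},{"jaw":10,"x":-0.16,"y":-1,"z":0,"ax":0,"ay":0,"az":1}]'
python3 -m creep '[{"jaw":10,"x":-0.16,"y":-1,"z":0,"ax":0,"ay":0,"az":1},{"jaw":10,"x":-0.16,"y":-1,"z":0,"ax":0,"ay":0,"az":1},{"jaw":10,"x":-0.16,"y":-1,"z":0,"ax":0,"ay":0,"az":1},{"jaw":10,"x":-0.2,"y":-1,"z":0,"ax":0,"ay":0,"az":1},{"jaw":10,"x":-0.2,"y":-1,"z":0,"ax":0,"ay":0,"az":1},{"jaw":10,"x":-0.2,"y":-1,"z":0,"ax":0,"ay":0,"az":1},{"jaw":10,"x":-0.18,"y":-0.8,"z":0,"ax":0,"ay":0,"az":1},{"jaw":10,"x":0,"y":-0.48,"z":0,"ax":0,"ay":0,"az":0},{"jaw":10,"x":0,"y":0,"z":-0.5,"ax":0,"ay":0,"az":0},{"jaw":10,"x":0,"y":0,"z":0,"ax":0,"ay":0,"az":0}]'
python3 - <<'E'
from h import *
o=robot.get_obs();print(o['tool_pos'],o['gripper_width']);d=snap('wrist','w20')
print(wproj(d,o,(478.2,-149.7,3)))
E
```

```text
time_s: 24.7
tool_pos: [524.8, 140.7, 194.4]
ee_rot: [[-0.157, 0.988, 0.001], [0.988, 0.157, 0.0], [0.0, 0.001, -1.0]]
force: [0.5, -0.6, -0.8]
gripper_width: 21.8
time_s: 25.7
tool_pos: [474.0, -149.5, 172.2]
ee_rot: [[-0.598, 0.801, -0.002], [0.801, 0.598, 0.001], [0.002, -0.001, -1.0]]
force: [0.1, 0.3, -1.0]
gripper_width: 21.5
[ 474.01051881 -149.47231377  172.15101159] 21.533211704001168
[316.07888592 215.24585236]
```

View pics/w20.png

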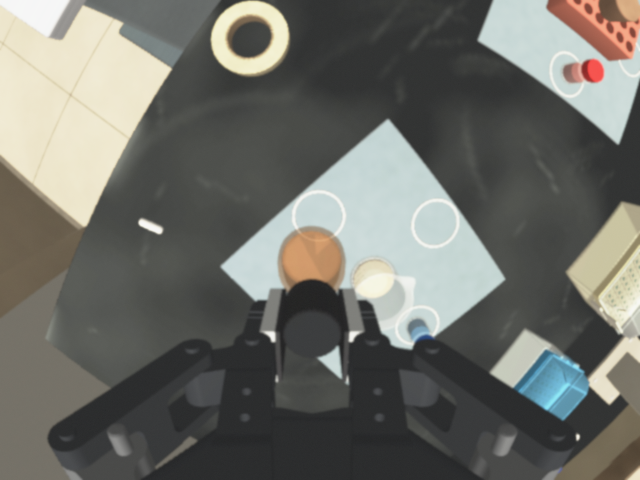

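```bash
python3 -m creep '[{"jaw":10,"x":0.1,"y":0,"z":-0.6,"ax":0,"ay":0,"az":0},{"jaw":10,"x":0,"y":0,"z":-0.9,"ax":0,"ay":0,"az":0},{"jaw":10,"x":0,"y":0,"z":-0.7,"ax":0,"ay":0,"az":0},{"jaw":10,"x":0,"y":0,"z":-0.3,"ax":0,"ay":0,"az":0},{"jaw":10,"x":0,"y":0,"z":-0.1,"ax":0,"ay":0,"az":0},{"jaw":10,"x":0,"y":0,"z":0,"ax":0,"ay":0,"az":0},{"jaw":10,"x":0,"y":0,"z":0,"ax":0,"ay":0,"az":0}]'
python3 - <<'E'
from h import *
o=robot.get_obs();print(o['tool_pos'],o['gripper_width']);d=snap('wrist','w21');crop(d,'w21c',190,100,260,260,2.3)
s=snap('side');crop(s,'s21',240,150,130,110,5)
E
```

```text
time_s: 26.45
tool_pos: [479.8, -149.2, 70.6]
ee_rot: [[-0.6, 0.8, 0.002], [0.8, 0.6, -0.001], [-0.002, 0.001, -1.0]]
force: [-0.5, -1.0, 0.0]
gripper_width: 21.9
[ 479.77470449 -149.23280951   70.63939665] 21.93946152535518
```

View pics/w21c.png

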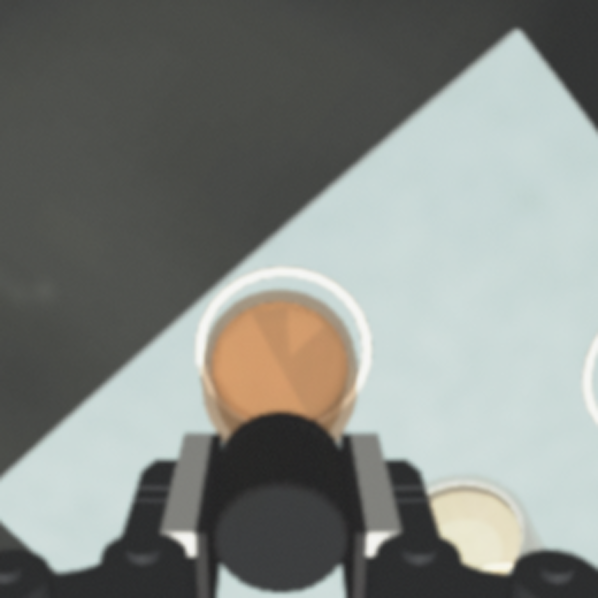

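View pics/s21.png

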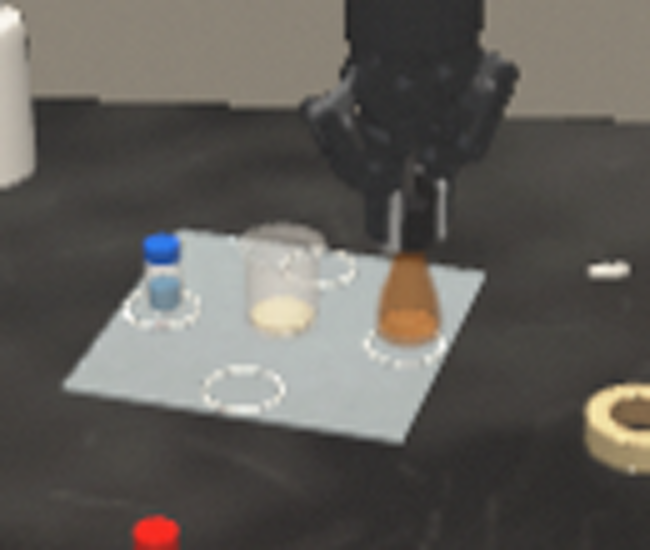

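```bash
python3 - <<'E'
from h import *
o=robot.get_obs();d=snap('wrist')
for bz in (10,14):ringcheck(d,o,(284,266),(195,350),(372,350),(281,289),bz,rv=19,k=2.3,off=(190,100))
E
```

```text
ring from front [ 479.3 -147.8    3. ] ring from sides [ 479.7 -148.4    3. ] vial [ 479.3 -149.1   10. ] tcp [ 479.6 -149.3   70.4]
ring from front [ 479.3 -147.8    3. ] ring from sides [ 479.7 -148.4    3. ] vial [ 478.6 -148.2   14. ] tcp [ 479.6 -149.3   70.4]
```

Aligned within about 1 mm, so I'll lower and release.

```bash
python3 -m creep '[{"jaw":10,"x":0,"y":0.02,"z":-0.1,"ax":0,"ay":0,"az":0},{"jaw":10,"x":0,"y":0,"z":-0.12,"ax":0,"ay":0,"az":0},{"jaw":10,"x":0,"y":0,"z":0,"ax":0,"ay":0,"az":0},{"jaw":10,"x":0,"y":0,"z":0,"ax":0,"ay":0,"az":0}]'
```

```text
time_s: 27.0
tool_pos: [479.6, -148.6, 62.0]
ee_rot: [[-0.599, 0.801, 0.003], [0.801, 0.599, -0.001], [-0.002, 0.002, -1.0]]
force: [-3.3, 0.8, 15.2]
gripper_width: 21.8
```

```bash
python3 -m creep '[{"jaw":44,"x":0,"y":0,"z":0,"ax":0,"ay":0,"az":0},{"jaw":44,"x":0,"y":0,"z":0,"ax":0,"ay":0,"az":0},{"jaw":44,"x":0,"y":0,"z":0,"ax":0,"ay":0,"az":0},{"jaw":44,"x":0,"y":0,"z":0.4,"ax":0,"ay":0,"az":0},{"jaw":44,"x":0,"y":0,"z":1,"ax":0,"ay":0,"az":0},{"jaw":44,"x":0,"y":0,"z":1,"ax":0,"ay":0,"az":0},{"jaw":44,"x":0,"y":0,"z":1,"ax":0,"ay":0,"az":0},{"jaw":44,"x":-0.8,"y":0.5,"z":0.6,"ax":0,"ay":0,"az":0},{"jaw":44,"x":-0.8,"y":0.5,"z":0,"ax":0,"ay":0,"az":0},{"jaw":44,"x":-0.8,"y":0.5,"z":0,"ax":0,"ay":0,"az":0}]'
python3 -m creep '[{"jaw":44,"x":-0.6,"y":0.5,"z":0,"ax":0,"ay":0,"az":0},{"jaw":44,"x":0,"y":0,"z":0,"ax":0,"ay":0,"az":0},{"jaw":44,"x":0,"y":0,"z":0,"ax":0,"ay":0,"az":0},{"jaw":44,"x":0,"y":0,"z":0,"ax":0,"ay":0,"az":0}]'
python3 - <<'E'
from h import *
t=snap('top');np.save('top1.npy',t,allow_pickle=True);crop(t,'ta2',150,150,180,145,4.4);crop(t,'tb2',320,150,180,145,4.4)
s=snap('side');np.save('side1.npy',s,allow_pickle=True);crop(s,'sa2',220,165,180,130,4.4);crop(s,'sb2',220,260,180,140,4.2)
E
```

```text
time_s: 28.0
tool_pos: [382.1, -87.8, 220.4]
ee_rot: [[-0.599, 0.801, 0.001], [0.801, 0.599, -0.0], [-0.0, 0.0, -1.0]]
force: [-0.0, -1.2, 1.0]
gripper_width: 44.0
time_s: 28.4
tool_pos: [359.4, -68.5, 219.9]
ee_rot: [[-0.599, 0.801, -0.0], [0.801, 0.599, -0.0], [-0.0, -0.0, -1.0]]
force: [0.1, -0.1, -0.2]
gripper_width: 44.2
```

View pics/ta2.png

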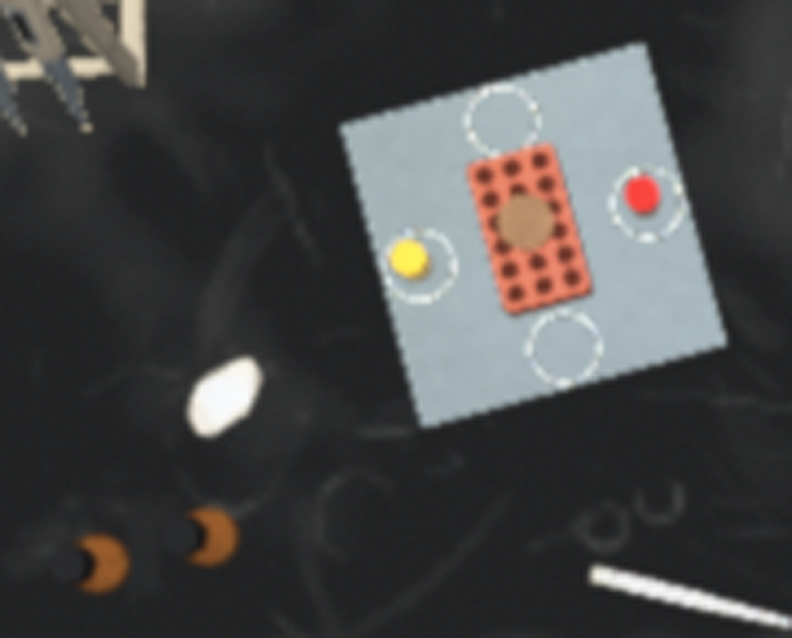

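View pics/tb2.png

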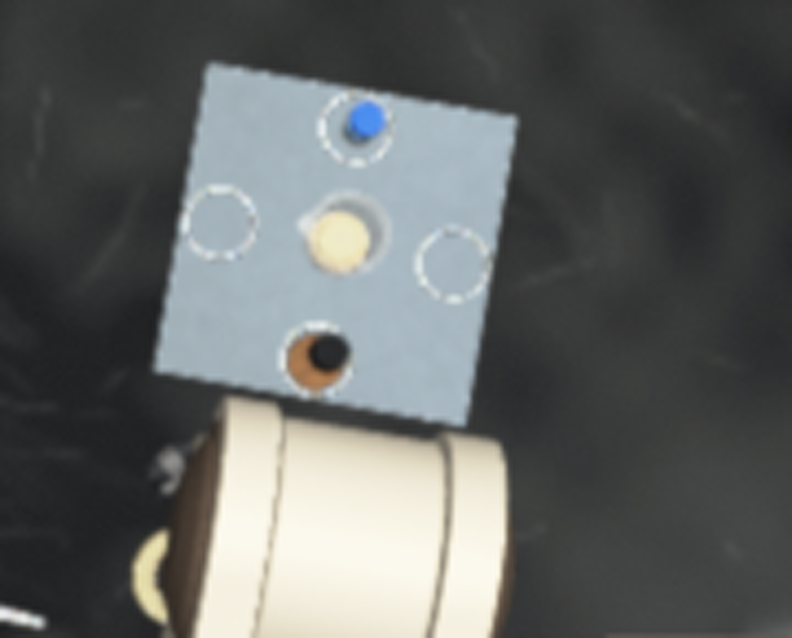

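View pics/sa2.png

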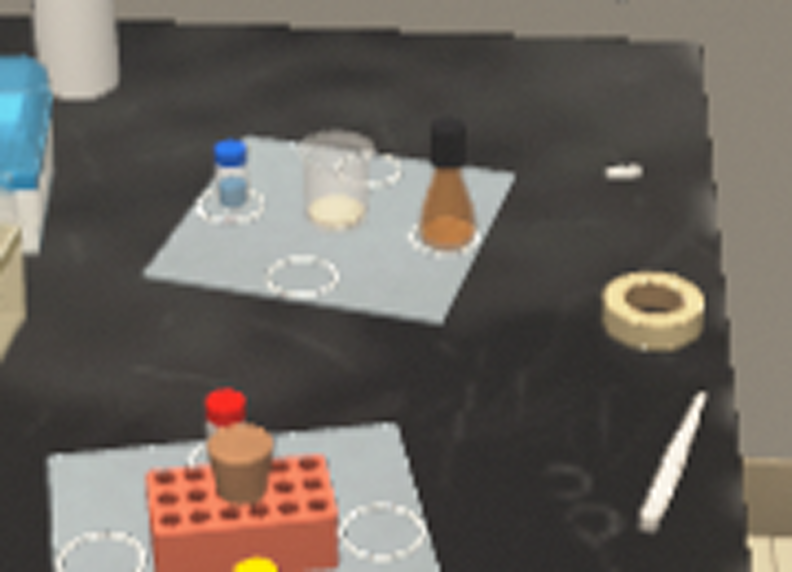

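View pics/sb2.png

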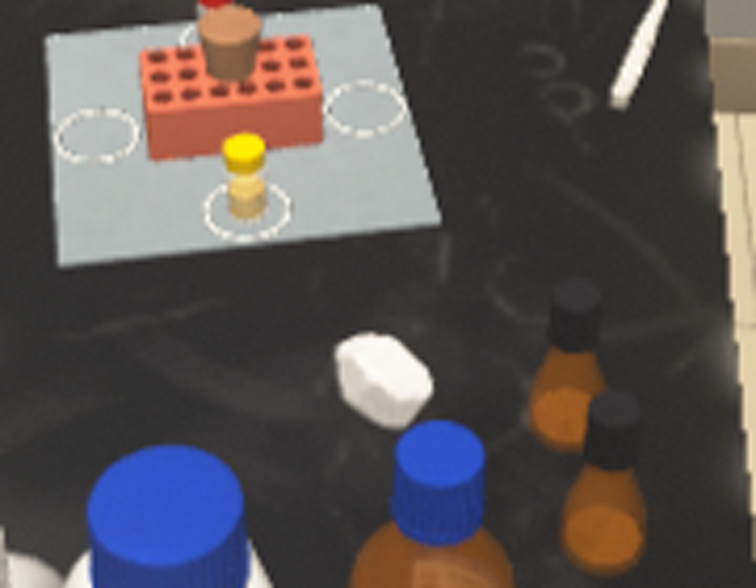

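```bash
python3 - <<'E'
from m import *
def rel(p,c,a): 
    q=np.array(p[:2])-c; return np.round([np.cos(a)*q[0]+np.sin(a)*q[1],-np.sin(a)*q[0]+np.cos(a)*q[1]],1)
ca,cb=np.array([565.9,185.3]),np.array([551.7,-164.5])
for n,F,u,z,G,v,c,a in [('yellow',A,(409,259),47,SB,(244,147),ca,.244),('red',A,(643,194),47,SA,(226,400),ca,.244),('bung',A,(526,221),71.5,SA,(240,439),ca,.244),('blue',B,(367,120),47,SA,(230,149),cb,-.1975),('drop',B,(330,352),87,SA,(449,128),cb,-.1975)]:
    print(n,rel(F(u,z),c,a),rel(G(v,z),c,a))
E
```

```text
yellow [-0.7 75.8] [ 1.2 75.1]
red [  0.1 -74. ] [  0.8 -75.6]
bung [-0.7 -1.2] [-0.2 -3.7]
blue [72.9 -0.6] [74.4 -0.3]
drop [-77.    2.9] [-76.9   4.1]
```

```bash
python3 -c "
from station import robot
print(robot.get_obs()['time_s'],robot.job_done())"
```

```text
the job is handed in; nothing more can be done
28.5 None
```

All five items are in their places, and I handed the job in at 28.5 s. The dropper moved was the one farthest from the base, about 677 mm out.

I checked the positions in the top and side pictures after the last release, with the arm clear. The places are exactly 75 mm from the mat's middle, or 0, and each item may be off by 12 mm.

| Item | Place | Top view, mat x, y (mm) | Side view, mat x, y (mm) |
|---|---|---|---|
| Yellow vial | left ring, y = 75 | -0.7, 75.8 | 1.2, 75.1 |
| Red vial | right ring, y = -75 | 0.1, -74.0 | 0.8, -75.6 |
| Bung | middle of block top | -0.7, -1.2 | -0.2, -3.7 |
| Blue vial | ring behind, x = 75 | 72.9, -0.6 | 74.4, -0.3 |
| Dropper | ring in front, x = -75 | -77.0, 2.9 | -76.9, 4.1 |

- **Upright:** everything stands upright and released in both views. I judged this by eye and did not measure the angles.
- **Disagreements:** the views differ by up to 2.5 mm, on the bung's y. The dropper's cap reads 3–4 mm off in y, while its foot looks centred in the ring, so it may lean very slightly. Before its release, the wrist camera put the blue vial about 2.5 mm short of its ring centre; I left it.
- **Foil and stir bar:** both appear at the same pixels as at the start. The stir bar was hidden by the arm in the last top view, so it was checked only from the side.
- **Failed:** the first move call was refused because a row needs all seven fields. Nothing moved.

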